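# Lean a glass chromatography plate on the empty drying stand

### The arm

A 7-joint arm with a two-finger parallel gripper is mounted at the origin on a cart in front of the work surface, level with it; the furniture and walls round the work are solid. World frame = base frame: x ahead of the robot, y to its left, z up, the work surface at z = 0. Lengths are in mm, angles in rad, forces in N, time in s.
With the tool pointing down it reaches from about 400 to 875 mm from the base axis. Payload 4.4 kg.
Tool frame: the origin (TCP) lies at the very end of the fingers, on their centre line; the grasp point (between the pads) lies 19 mm behind it; z points along the fingers, y is the direction in which the jaws open and shut (so a half turn about z gives the same grasp; the last joint's range is limited). The gripper opens to 85 mm and grips with 20 to 120 N. Pads are 22 mm wide; open, the fingers measure 114 mm over their backs; the gripper's body (76 mm by 85 mm) begins 54 mm behind the grasp point. The pads swing forward as they close: fully open they stand 13 mm farther back than shut.
Start: joints at [-1.386, 0.628, 0.038, 1.517, -0.027, 0.996, -0.02], TCP at [161.291, 629.685, 231.313] pointing down, gripper open.
Joint ranges: [-3.06, 3.06], [-0.37, 2.12], [-1.25, 1.32], [0.18, 2.47], [-1.1, 4.24], [0.23, 1.98], [-2.94, 2.94]. Speed limits (rad/s): [2.57, 2.57, 3.14, 3.14, 3.14, 3.14, 3.14].

### API

Orientations are given as [roll, pitch, yaw] about the fixed x, y, z axes, in that order (R = Rz(yaw) Ry(pitch) Rx(roll)).
In Python, from cell import read_state, get_image, finish_job gives the robot as it stands.
- The arm moves only by the tool carry_out, never from a script. Its argument "series" is a list that holds one entry, the list of rows, each a list of 7 numbers: the shift along the tool's x, y, z in cm, then the turn, a rotation vector about the tool's x, y, z in rad, then the finger opening in cm, from 0 to 8.54. In form: [[[x, y, z, wx, wy, wz, grip], ...]]. A call has 1 to 5 rows; each row is the pose to reach, as a shift and turn from the pose commanded when the call began, along the tool's axes at that moment; what a row does not reach only later rows make up. A row lasts 1/12 s, in which the tool goes at most 41.7 mm and 7.16 degrees, less where a joint would pass 70% of its speed; a pose out of reach is approached as far as the arm can. A call with a gripper value outside its range is refused whole. The fingers move at their own pace and stop on an object; the grip force is fixed at half the most. Time passes only in rows, so rows that repeat a pose let the fingers close. It gives the time, the measured TCP pose, the force and the opening at its end, in the units of the state.
- read_state(): the state, without advancing time (a new reading comes with each control period).
- get_image(name): name is "side" or "top" or "wrist"; returns a dict with "img" (420x560x3 uint8, blue, green, red), "z_map" (420x560 float32, mm along the optical axis (not along the pixel's ray), 0 where there is no reading), "mtx" (3x3 intrinsics, pixels), "T" (4x4, takes a point from camera to world coordinates); the wrist camera has in their place "T_tool_cam" (4x4, takes a point from camera to tool coordinates, whose origin is the TCP and whose axes are the flange's). Camera axes: x right, y down, z forward; pixel columns grow to the right and rows downward; lengths in mm; the calibration is good to about 2 mm. A picture is of the moment at which its call begins: read the wrist's pose just before it.
- finish_job(): hands the job in, once; it reports no verdict.
The state is a dict: "clock": time; "qpos": joint angles; "qd": joint speeds; "tau": joint torques, N m; "eef_pos": TCP position; "tool_rot": TCP orientation; "force": force on the tool from outside, world axes, zero at the start; "torque": the same for the moment, N m; "width": finger opening in mm.
Only numpy, scipy, OpenCV 4.12 (cv2) and the standard library are available. Lean on these libraries where they do the work, as an engineer would, in place of code of your own. Each camera call takes 0.05 s, during which the arm holds its last target.

### The job

Lift the white-coated glass plate off the two rubber blocks by its long edges and lean it on the empty drying stand, coated side up: bare end down on the base and against the rubber foot stop, back on the steel rest between the two horns, square in the stand. It is glass: before you let go, feel it home until it touches foot stop and rest at the same time, without dropping or forcing it. Leave the plate on the other stand, the brown jar and the measuring cylinder where they are.

Things in the scene. Friction and masses are not known exactly. Their poses are not given: they have to be found in the camera images.
- plate_mid (a point): centre of the plate to be leaned: stiff glass, 200 x 50 x 5 mm, about 0.12 kg, upper face coated white with faint bands, but the last 16 mm at one end bare glass. x runs along it from the bare end to the other, y across it, z out of the coated face. It starts level on the blocks, coated side up, bare end to the left (+y).
- plate_foot (a point): centre of the end face of the plate's bare end: 100 mm from plate_mid along -x of the plate; same axes.
- drip_tray: fixed shallow white tray, 200 x 260 mm, floor 4 mm, rim 12 mm high; origin under its centre. In it, fixed, two black rubber blocks (40 wide in x, 50 long, 30 mm high, centred at y = -65 and +65 mm, 80 mm clear between them) carry the plate, whose underside is 34 mm above the worktop. The plate overhangs the blocks' sides.
- stand_free: the empty stand, folded steel, fixed, 150 deep (x) x 92 mm wide (y). Origin under its centre; +x to its back, away from the robot. Level base, top at z = 6 mm; foot stop at the front; upright back panel at x = 50 mm. A plate lying on stop and rest slopes 42 degrees above level, its centre at x = 9, z = 75 mm; fingers may reach 35 mm below its middle. Glass slides easily on the steel.
- stand_free_stop: black rubber foot stop of the empty stand, rigid, face 66 mm wide and 12 mm high; origin at the middle of the face where it meets the base (x = -67, z = 6 mm in the stand's frame); the face looks to +x, the back of the stand.
- stand_free_rest: rest of the empty stand: rolled top edge of its back panel, along y. Origin on the roll's axis (radius 4 mm) midway between the horns, 50 mm behind the stand's origin, 103 mm above the worktop. Steel horns rise about 20 mm square to the leaning plate at both ends, 63 mm apart inside, splayed outward at the top. Rigid.
- stand_used: the second stand, identical, with a plate already leaning on it; origin and axes as for the empty one. The two may stand either way round, their centres 150 mm or more apart.
- old_plate_mid (a point): centre of the plate that already leans on the second stand (same size and look); it is loose and must be left alone.
- amber_jar_mid (a point): loose brown screw-cap jar, 55 mm thick, 123 mm high, standing behind the stands; this point is on its axis 60 mm up.
- cylinder_mid (a point): loose measuring cylinder, 46 mm foot, 138 mm high, standing behind the gap between tray and stands; this point is on its axis 70 mm up.

How it is judged (in metres and radians):
On the way, in this order (a step that is already met when the one before it is completed fails the run):
1. the plate is held in the fingers, clear of the blocks (height (world z) of plate_mid above 0.06 m and contact force between the fingers and plate above 0.5 N and contact force between plate and drip_tray below 0.01 N), for 0.2 s.
2. while the fingers still hold it, the plate lies in place and touches the foot stop and the rest of the empty stand at the same time (contact force between plate and stand_free_stop above 0.05 N and contact force between plate and stand_free_rest above 0.05 N and contact force between the fingers and plate above 0.5 N and x of plate_foot in the frame of stand_free between -0.071 and -0.062 m and z of plate_foot in the frame of stand_free between 0.004 and 0.012 m and y of plate_foot in the frame of stand_free between -0.008 and 0.008 m and y of plate_mid in the frame of stand_free between -0.008 and 0.008 m and angle between plate_mid's own x axis and vertical between 0.767945 and 0.907571 rad), for 0.05 s.
At the end, for the whole second after the job is handed in: The plate rests on the empty stand, still: bare end on the base (within 4 mm) and touching the foot stop, back touching the rest at 42 degrees (+-4), within 8 mm of the stand's middle line (contact force between plate and stand_free_stop above 0.05 N and contact force between plate and stand_free_rest above 0.05 N and x of plate_foot in the frame of stand_free between -0.071 and -0.062 m and z of plate_foot in the frame of stand_free between 0.004 and 0.012 m and y of plate_foot in the frame of stand_free between -0.008 and 0.008 m and y of plate_mid in the frame of stand_free between -0.008 and 0.008 m and angle between plate_mid's own x axis and vertical between 0.767945 and 0.907571 rad and linear speed of plate below 0.01 m/s and angular speed of plate below 0.05 rad/s).
It fails at once if the plate is forced: more than 30 N between plate and stand (contact force between plate and stand_free above 30 N).
It fails at once if the other plate is moved by more than 10 mm (distance of old_plate_mid from where it was at the start of the episode above 0.01 m).
It fails at once if the jar or the measuring cylinder is moved by more than 30 mm (distance of any of amber_jar_mid, cylinder_mid from where it was at the start of the episode above 0.03 m).
It also fails if it takes over 43 s, if anything falls off the work surface, if the arm or the gripper's body presses on something with over 40 N, if the wrist force passes 120 N, or if a joint passes its speed limit or range.

## Working session

There is one attempt and no reset: what is moved stays moved. The work goes in short steps, Python scripts to look and compute and a tool call to move; the robot and the scene stay as the last step left them, time stands still between calls to the robot, and variables do not carry over. Pictures are saved under pics/ and viewed, and the job is handed in when it is done.

Besides the shell and the picture viewer there is one more tool, called as name(argument=value, ...) on one line, values as JSON. carry_out: Moves the arm, as the interface text tells. Its arguments: {"type":"object","properties":{"series":{"type":"array","items":{"type":"array","items":{"type":"array","items":{"type":"number"}}}}},"required":["series"]}

```bash
ls; mkdir -p pics; python3 - <<'E'
from cell import *
import cv2,pickle
s=read_state(); print(s)
for n in ["side","top","wrist"]:
    d=get_image(n); cv2.imwrite(f"pics/{n}0.png",d["img"]); pickle.dump(d,open(f"{n}0.pkl","wb"))
    print(n,d["mtx"].tolist(),(d.get("T") if "T" in d else d["T_tool_cam"]).round(3).tolist())
E
```

```text
pics
{'clock': 0.0, 'qpos': array([-1.38581522,  0.62936196,  0.03842823,  1.51838624, -0.02698756,
        0.99629154, -0.02002122]), 'qd': array([-1.31491358e-03, -4.45716859e-04, -3.16332217e-04,  1.84367447e-04,
        1.04566010e-03,  9.39279716e-05, -8.14113806e-04]), 'tau': array([ 3.17119157e-04, -5.63402259e+01,  1.22647092e+00, -1.93445045e+01,
        1.10886118e-02,  1.03575361e-02, -3.33823039e-06]), 'eef_pos': array([161.11514914, 629.06031091, 230.37274695]), 'tool_rot': array([-3.13966346e+00,  2.90950066e-05,  2.89080781e+00]), 'force': array([ 0.21881353,  0.15317136, -0.62265165]), 'torque': array([-0.04030623, -0.03778944, -0.00314389]), 'width': 85.3804977082547}
side [[410.0069582767165, 0.0, 283.7773089847312], [0.0, 410.0069582767165, 210.51332893195058], [0.0, 0.0, 1.0]] [[-1.0, -0.004, -0.001, 588.429], [-0.002, 0.563, -0.827, 977.938], [0.004, -0.827, -0.563, 717.999], [0.0, 0.0, 0.0, 1.0]]
top [[402.1490362437448, 0.0, 282.71243285424276], [0.0, 402.1490362437448, 208.75304126505014], [0.0, 0.0, 1.0]] [[-0.005, -0.996, 0.088, 467.407], [-1.0, 0.005, 0.003, 47.798], [-0.003, -0.088, -0.996, 1417.024], [0.0, 0.0, 0.0, 1.0]]
wrist [[373.47831267104647, 0.0, 284.2027379495714], [0.0, 373.47831267104647, 206.19636503705982], [0.0, 0.0, 1.0]] [[-0.001, -0.96, -0.279, 70.317], [1.0, -0.001, -0.0, 0.113], [-0.0, -0.279, 0.96, -142.366], [0.0, 0.0, 0.0, 1.0]]
```

View pics/side0.png

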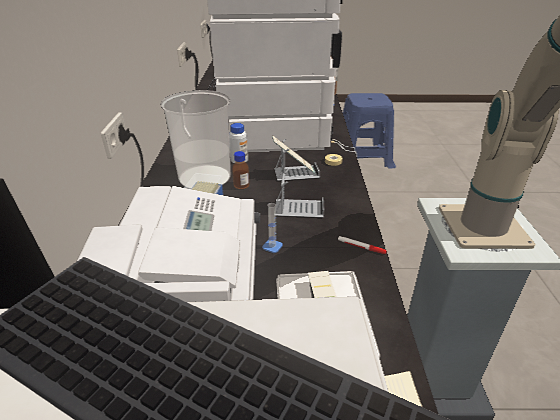

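View pics/top0.png

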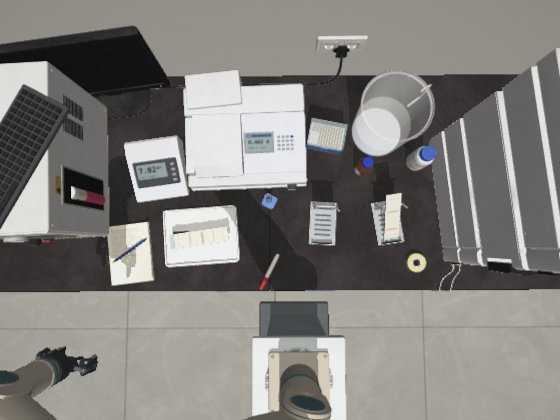

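View pics/wrist0.png

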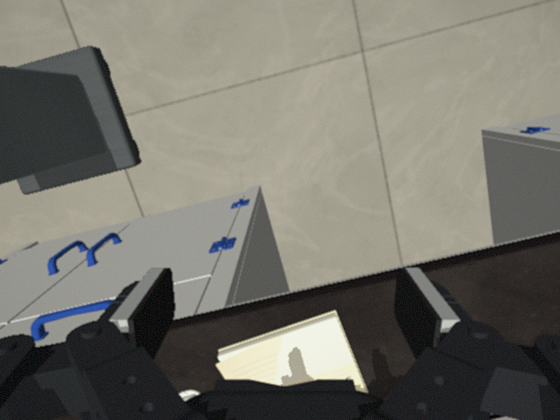

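The top view shows the tray with the plate at (201,237), the empty stand at (323,223), the used stand at (389,218), the cylinder at (269,201), and the jar at (365,165). I'll measure them next.

```bash
cat > h.py <<'E'
import numpy as np,cv2,pickle
from cell import *
from scipy.spatial.transform import Rotation as R
def cloud(d,T=None):
    T=d["T"] if T is None else T
    z=d["z_map"];K=d["mtx"];v,u=np.indices(z.shape)
    P=np.stack([(u-K[0,2])*z/K[0,0],(v-K[1,2])*z/K[1,1],z],-1)
    W=P@T[:3,:3].T+T[:3,3]; W[z<=0]=np.nan
    return W
def toolT(s):
    T=np.eye(4);T[:3,:3]=R.from_euler('xyz',s["tool_rot"]).as_matrix();T[:3,3]=s["eef_pos"];return T
E
python3 - <<'E'
from h import *
d=pickle.load(open("top0.pkl","rb"));W=cloud(d)
np.set_printoptions(suppress=True,precision=0,linewidth=200)
for (u0,u1,v0,v1) in [(160,242,204,268),(302,342,196,250),(365,410,188,248)]:
    w=W[v0:v1,u0:u1]
    print("hmap z", u0,v0); print(w[::4,::4,2])
for p in [(201,237),(323,223),(389,218),(269,201),(365,165),(300,270),(240,280),(260,240)]:
    print(p,W[p[1],p[0]])
im=d["img"][150:290,150:430];cv2.imwrite("pics/topz.png",cv2.resize(im[:, :],None,fx=2.8,fy=2.8,interpolation=cv2.INTER_CUBIC))
E
```

```text
hmap z 160 204
[[-1. -4. -1.  1. -2.  1. -4.  1. -0.  0.  3.  5.  4.  1.  5.  6.  1. -0.  3. -2.  5.]
 [ 7. -4.  7. -0. -2. -2.  0.  7.  2.  2. 13.  9. 12. 10.  6.  5.  2.  1.  7. -3.  6.]
 [ 4.  7.  6.  8.  8.  9.  6.  4. -1.  2.  2.  6.  7.  7.  4.  1.  4.  8. 10.  2. -4.]
 [-0.  9.  3.  1.  6.  8. -3.  4.  5.  6.  7.  2.  7.  4.  6. 10.  6. 10.  5.  3.  6.]
 [ 4.  9.  5.  8. 11. 12.  5.  1.  8.  7. nan -0.  1.  7.  5.  6.  5. -3.  5.  6.  5.]
 [ 7. 11.  2. -0.  2.  7.  4.  5.  5.  3.  3.  7. -0.  4.  6.  5.  8.  2.  2.  7.  3.]
 [ 2. 10.  7.  6.  6.  8.  1.  5. -0.  8.  1.  5.  7. 42. 39. 37. 39.  4.  1.  7.  2.]
 [-1. 19.  5.  6. 30. 37. 44. 42. nan 38. 42. 38. 43. 45. 42. 40. 40.  5.  5.  7.  1.]
 [ 0.  5.  4. 42. 42. 45. 45. 50. 39. 41. 45. 43. 40. 42. 47. 37. 38.  9.  7. 14.  4.]
 [ 7. 10.  4. 39. 37. 39. 36. 43. 36. 38. 40. 40. 42. 40. 40. 39. 39. 40.  9. 13. 11.]
 [ 2.  5.  8. 37. 44. 40. 36. 42. 37. 44. 43.  4.  5. 11.  9.  4.  4.  6.  2.  7.  1.]
 [ 2.  7.  8. 39.  4. 11.  9.  3.  8. 14.  3.  5.  7. 14.  5.  5.  9.  3.  1. 12.  4.]
 [-2.  3.  3.  5.  8. -1.  3.  4. -1.  3.
[... 1556 characters left out ...]
6.  83.  84.   3.  -0.   1.]
 [ -0.   2.  -0.   9.  12.  76.  75.  73.  71.   3.   6.  -0.]
 [  1.   2.  -2.   8.   8.  66.  62.  60.  58.  -3.   7.  -2.]
 [  3.  -4.  -0.   9.   8.  50.  52.  56.  45.   9.   4.  -1.]
 [ -2.  -0.   0.   9.   8.  42.  36.  37.  38.   4.  -1.   1.]
 [  3.   6.   3.   9.   2.  32.  31.  24.  22.  11.   4.   1.]
 [ -1.  -4.   1.   8.   4.  13.  17.   8.  19.  10.   5.   5.]
 [  3.   2.   4.   6.  20.  23.   6.  -1.  -5.   3.   2.   5.]]
(201, 237) [494. 332.  39.]
(323, 223) [541. -89.   7.]
(389, 218) [ 553. -301.   83.]
(269, 201) [612.  97.  78.]
(365, 165) [ 723. -217.  127.]
(300, 270) [378.  -7.   4.]
(240, 280) [344. 202.  -4.]
(260, 240) [483. 132.  -0.]
```

View pics/topz.png

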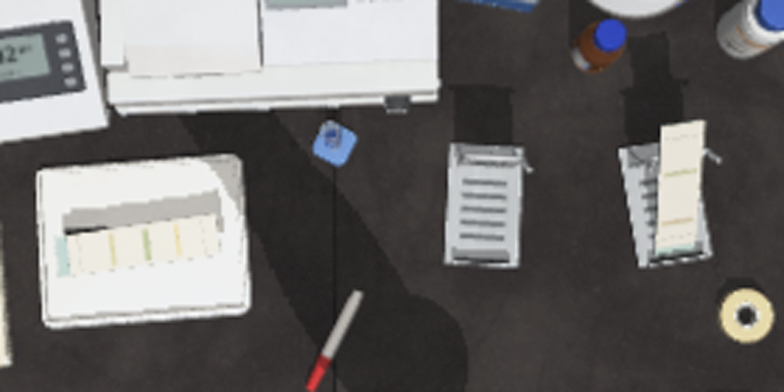

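```bash
cat >> h.py <<'E'
def rel(Tc,Tt):
    "shift cm, rotvec in tool axes from Tc to Tt"
    D=np.linalg.inv(Tc)@Tt
    return np.r_[D[:3,3]/10,R.from_matrix(D[:3,:3]).as_rotvec()]
def mk(pos,x,z):
    x=np.array(x,float);z=np.array(z,float);z/=np.linalg.norm(z);x-=z*(x@z);x/=np.linalg.norm(x)
    T=np.eye(4);T[:3,:3]=np.stack([x,np.cross(z,x),z],1);T[:3,3]=pos;return T
E
python3 - <<'E'
from h import *
np.set_printoptions(suppress=True,precision=3,linewidth=200)
d=pickle.load(open("top0.pkl","rb"));W=cloud(d)
def rect(m):
    p=W[m][:,:2].astype(np.float32); return cv2.minAreaRect(p),len(p)
V,U=np.indices(W.shape[:2])
box=lambda a,b,c,e:(U>=a)&(U<b)&(V>=c)&(V<e)
print("plate",rect(box(165,235,215,260)&(W[...,2]>28)&(W[...,2]<55)))
m=box(165,235,215,260)&(W[...,2]>28)&(W[...,2]<55)
print(np.median(W[m],0)); 
p=W[m][:,:2];c=np.cov(p.T);print(np.linalg.eigh(c))
# stand by brightness
g=d["img"].max(2)
m=(box(303,345,195,255)&(g>90)).astype(np.uint8)
c=max(cv2.findContours(m,0,2)[0],key=cv2.contourArea)
(r,sz,a)=cv2.minAreaRect(c);print("stand",r,sz,a)
b=cv2.boxPoints((r,sz,a));print(b)
Ti=np.linalg.inv(d["T"]);
for q in b:
    K=d["mtx"];ray=d["T"][:3,:3]@np.array([(q[0]-K[0,2])/K[0,0],(q[1]-K[1,2])/K[1,1],1]);o=d["T"][:3,3]
    print(o+ray*(6-o[2])/ray[2])
T=toolT(read_state())
for px in [(494,332)]:
    Tt=mk([494,332,210],[-0.1,1,0],[0,0,-1]); print(rel(T,Tt))
E
```

```text
plate (((497.09783935546875, 341.2543029785156), (57.39533233642578, 200.95101928710938), 7.874766826629639), 877)
[493.881 342.264  39.97 ]
EighResult(eigenvalues=array([ 226.161, 3373.764]), eigenvectors=array([[-0.993, -0.121],
       [-0.121,  0.993]]))
stand (323.6851501464844, 223.20413208007812) (29.404062271118164, 43.50924301147461) 2.7927021980285645
[[307.941 244.217]
 [310.061 200.759]
 [339.43  202.192]
 [337.31  245.649]]
[467.44  -35.851   6.   ]
[620.118 -44.924   6.   ]
[ 614.492 -148.399    6.   ]
[ 461.951 -138.351    6.   ]
[-39.62  -20.53    2.091  -0.001   0.001   1.22 ]
```

```bash
python3 - <<'E'
from h import *
np.set_printoptions(suppress=True,precision=3)
print(rel(toolT(read_state()),mk([480,342,215],[-0.12,.99,0],[0,0,-1])))
E
```

```text
[-38.016 -19.909   1.591  -0.001   0.001   1.199]
```

carry_out(series=[[[-38,-19.9,1.6,0,0,1.2,8.5],[-38,-19.9,1.6,0,0,1.2,8.5],[-38,-19.9,1.6,0,0,1.2,8.5],[-38,-19.9,1.6,0,0,1.2,8.5],[-38,-19.9,1.6,0,0,1.2,8.5]]])

```text
clock: 0.57
eef_pos: [317.0, 488.7, 223.4]
tool_rot: [-3.141, 0.0, 2.26]
force: [1.3, 0.4, -0.0]
width: 84.7
```

```bash
python3 - <<'E'
from h import *
np.set_printoptions(suppress=True,precision=3)
s=read_state();print(s['qpos'],s['eef_pos'],s['tool_rot'])
print(rel(toolT(s),mk([480,342,215],[-0.12,.99,0],[0,0,-1])))
E
```

```text
[-1.179  0.547  0.211  1.725 -0.141  0.885 -0.22 ] [317.018 488.743 223.387] [-3.141  0.     2.26 ]
[-21.689   3.249   0.839  -0.      0.      0.568]
```

carry_out(series=[[[-21.7,3.2,0.8,0,0,0.57,8.5],[-21.7,3.2,0.8,0,0,0.57,8.5],[-21.7,3.2,0.8,0,0,0.57,8.5],[-21.7,3.2,0.8,0,0,0.57,8.5],[-21.7,3.2,0.8,0,0,0.57,8.5]]])

```text
clock: 0.98
eef_pos: [472.2, 350.1, 215.8]
tool_rot: [-3.141, 0.0, 1.69]
force: [0.7, 0.3, -0.4]
width: 85.0
```

```bash
cat > snap.py <<'E'
import sys
from h import *
np.set_printoptions(suppress=True,precision=3)
n=sys.argv[1]
s=read_state();d=get_image("wrist");s2=read_state()
d["Tt"]=toolT(s);d["T"]=d["Tt"]@d["T_tool_cam"]
pickle.dump(d,open(n+".pkl","wb"));cv2.imwrite(f"pics/{n}.png",d["img"])
print(s['clock'],s['qpos'],s['eef_pos'],s['tool_rot'],s2['eef_pos'],s['force'],s['torque'],s['width'])
E
python3 snap.py w1
```

```text
0.9833 [-0.916  0.58   0.364  1.721 -0.254  0.887 -0.325] [472.198 350.103 215.772] [-3.141  0.     1.69 ] [480.604 340.892 216.2  ] [ 0.653  0.251 -0.363] [ 0.017 -0.02  -0.035] 85.02633686858462
```

View pics/w1.png

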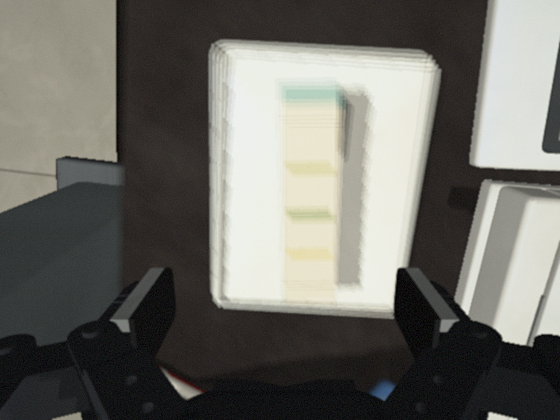

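The view is motion-blurred because the arm was still settling, so I'll snap again.

```bash
python3 snap.py w1a; python3 snap.py w2
```

```text
1.0333 [-0.907  0.582  0.375  1.72  -0.25   0.886 -0.323] [480.604 340.892 216.2  ] [3.135 0.007 1.677] [477.723 343.616 216.133] [ 6.885 -5.858  0.548] [-0.432 -0.468  0.054] 84.80507737073657
1.0833 [-0.91   0.581  0.371  1.721 -0.251  0.886 -0.324] [477.723 343.616 216.133] [3.137 0.005 1.682] [474.378 347.407 215.832] [ 0.324 -0.15   0.194] [-0.035 -0.007 -0.006] 85.08594295084247
```

View pics/w2.png

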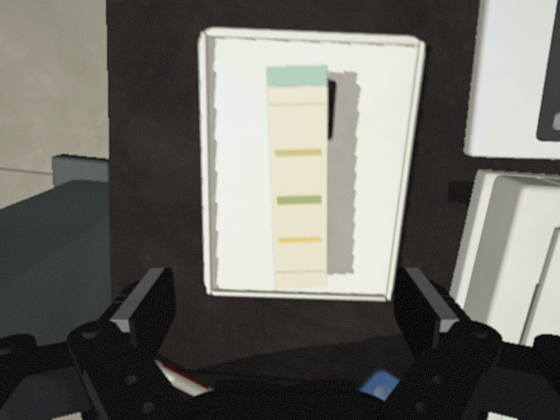

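The plate shows clearly: bare (teal) end at the top, corners near (267,66), (327,65), (328,287) and (276,288). The arm swings for a moment after each stop, so I'll take a settled snap and measure from that.

```bash
python3 snap.py w3a; python3 snap.py w3b;python3 snap.py w3; cat >> h.py <<'E'
def onz(d,q,z):
    K=d["mtx"];q=np.atleast_2d(q).astype(float)
    r=np.c_[(q[:,0]-K[0,2])/K[0,0],(q[:,1]-K[1,2])/K[1,1],np.ones(len(q))]@d["T"][:3,:3].T
    o=d["T"][:3,3];return o+r*((z-o[2])/r[:,2])[:,None]
E
python3 - <<'E'
from h import *
d=pickle.load(open("w3.pkl","rb"));im=d["img"].astype(int)
sub=d["img"][50:300,240:350];cv2.imwrite("pics/w3z.png",cv2.resize(sub,None,fx=3,fy=2.4,interpolation=cv2.INTER_CUBIC))
# saturation-like: plate yellowish vs tray white
hsv=cv2.cvtColor(d["img"],cv2.COLOR_BGR2HSV)
np.set_printoptions(suppress=True,precision=1,linewidth=220)
for v in [75,120,180,230,280]: print(v,hsv[v,255:345:2,1],hsv[v,255:345:2,2])
W=cloud(d); print(np.nanmedian(W[120:270,290:318].reshape(-1,3),0),np.nanmedian(W[100:270,225:255].reshape(-1,3),0),np.nanmedian(W[320:340,180:380].reshape(-1,3),0))
E
```

```text
1.1333 [-0.913  0.58   0.366  1.721 -0.252  0.887 -0.324] [474.378 347.407 215.832] [3.14  0.002 1.688] [472.052 350.2   215.634] [ 0.071  0.429 -1.129] [0.03  0.103 0.026] 85.14634689151463
1.1833 [-0.916  0.58   0.363  1.721 -0.253  0.887 -0.324] [472.052 350.2   215.634] [-3.141  0.001  1.693] [470.684 351.864 215.577] [-0.855  0.757 -0.266] [ 0.024  0.029 -0.022] 85.0381024393082
1.2333 [-0.918  0.58   0.361  1.721 -0.254  0.887 -0.324] [470.684 351.864 215.577] [-3.14  -0.     1.696] [470.004 352.736 215.604] [-0.856  0.969  0.215] [0.036 0.042 0.005] 85.0121967922752
75 [11  9  9 11 11 10 10  9  9  9  7  9  9 11 11  9  8  9  9  8  9  9  9  8  7  9  7  6  9 10  8  7  9  6  9  6  9  7  9  9  7  9  9 11 11] [239 239 239 239 239 239 239 238 239 239 240 238 239 239 240 238 238 239 239 238 239 239 238 238 240 239 240 239 239 240 238 239 240 239 239 238 238 239 239 238 239 239 239 240 238]
120 [ 5  4  3  3  4  6  9 10  8  7  7 12 29 29 31 29 33 28 29 31 28 29 30 29 27 27 29 29 29 29 31 30 31 27 28 28 27 30 28 27 29 40 51 36 31] [240 241 240 240 240 240 240 240 241 240 241 232 235 236 
[... 453 characters left out ...]
 9 10  8  8  8  9 10  9 10  9 10 11 12 30 30 31 31 34 30 30 31 31 31 32 31 31 31 29 32 30 29 30 30 28 29 32 29 30 31 32 25 23 24 19 23] [240 241 241 241 241 240 241 240 241 242 241 241 235 232 235 236 235 234 235 235 235 235 236 234 235 234 234 234 234 235 235 235 233 235 235 234 234 236 235 232 174 169 173 176 174]
280 [11 11 12 10 11 12 11 11 11 10 11 11 10 26 29 33 33 33 33 32 33 31 32 31 33 32 34 33 34 33 31 27 31 32 34 34 30 32 33 37 22 22 24 21 22] [240 239 239 238 238 240 238 239 238 236 238 238 239 229 234 231 235 233 233 233 234 233 234 234 234 234 233 234 234 234 232 234 233 234 234 232 232 232 234 195 171 171 171 170 171]
[489.3 343.   38.9] [429.2 336.5   3.8] [487.6 177.7  -0.2]
```

View pics/w3z.png

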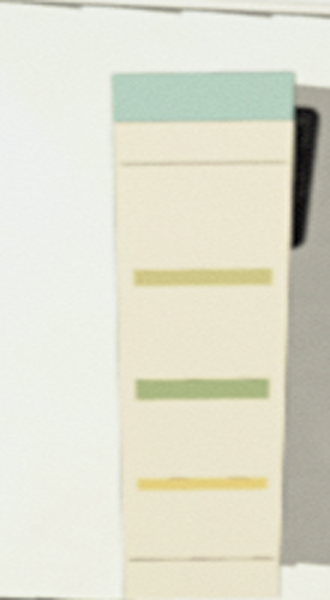

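```bash
python3 snap.py w4a; python3 snap.py w4; cat > pl.py <<'E'
import sys
from h import *
np.set_printoptions(suppress=True,precision=3)
d=pickle.load(open(sys.argv[1]+".pkl","rb"))
hsv=cv2.cvtColor(cv2.GaussianBlur(d["img"],(3,3),0),cv2.COLOR_BGR2HSV)
m=((hsv[...,1]>20)&(hsv[...,2]>160)).astype(np.uint8)
m=cv2.morphologyEx(m,cv2.MORPH_OPEN,np.ones((5,5)));m[300:]=0
c=max(cv2.findContours(m,0,1)[0],key=cv2.contourArea)
P=onz(d,c[:,0,:],39)[:,:2]
print(cv2.minAreaRect(c)); r=cv2.minAreaRect(P.astype(np.float32));print(r); print(cv2.boxPoints(r))
o=d["img"].copy();cv2.drawContours(o,[c],-1,(0,0,255),1);cv2.imwrite("pics/o.png",o)
E
python3 pl.py w4; python3 pl.py w3
```

```text
1.2833 [-0.919  0.58   0.361  1.721 -0.254  0.887 -0.324] [470.004 352.736 215.604] [-3.14  -0.001  1.698] [469.759 353.139 215.695] [-0.898  1.048  0.129] [ 0.033 -0.034  0.039] 84.91011493084811
1.3333 [-0.92   0.579  0.36   1.721 -0.253  0.887 -0.324] [469.759 353.139 215.695] [-3.14  -0.001  1.699] [469.77  353.194 215.754] [-0.062 -0.021  1.621] [-0.018  0.019  0.017] 84.99795955585559
((323.5, 191.0), (216.0, 89.0), 90.0)
((504.578369140625, 341.541748046875), (74.14768981933594, 196.73208618164062), 7.318384170532227)
[[455.276 434.384]
 [480.337 239.254]
 [553.88  248.7  ]
 [528.82  443.829]]
((323.4806213378906, 189.25811767578125), (218.59829711914062, 89.03599548339844), 89.10482788085938)
((505.3916015625, 341.3835144042969), (74.63361358642578, 198.77853393554688), 7.774300575256348)
[[454.973 434.811]
 [481.862 237.86 ]
 [555.81  247.956]
 [528.921 444.907]]
```

View pics/o.png

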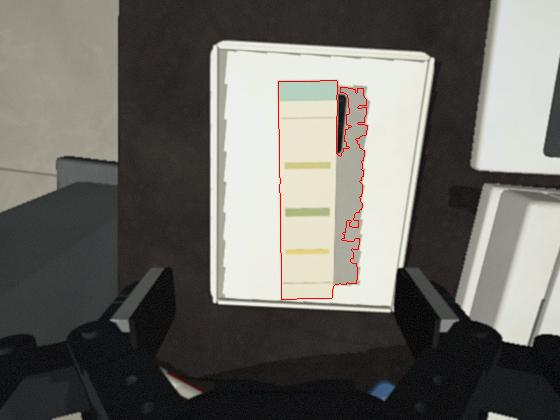

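```bash
sed -i 's/>160)/>186)/' pl.py; sed -i 's/m\[300:\]=0/m[306:]=0/' pl.py; python3 pl.py w4;python3 snap.py w5; python3 - <<'E'
from h import *
d=pickle.load(open("w5.pkl","rb"));print(d["img"][80:110:4,300],cv2.cvtColor(d["img"],cv2.COLOR_BGR2HSV)[80:110:4,300])
E
python3 pl.py w5
```

```text
((308.5, 192.0), (218.0, 59.0), 90.0)
((493.4761962890625, 339.19244384765625), (50.32044982910156, 198.98434448242188), 7.868884086608887)
[[454.932 434.303]
 [482.174 237.192]
 [532.021 244.082]
 [504.778 441.192]]
1.3833 [-0.92   0.579  0.361  1.721 -0.253  0.887 -0.324] [469.77  353.194 215.754] [-3.141 -0.001  1.699] [469.892 353.086 215.841] [-0.126  0.371 -0.55 ] [-0.003 -0.004  0.002] 84.85435623155679
[[231 239 237]
 [187 204 176]
 [191 208 179]
 [191 206 182]
 [193 208 181]
 [192 209 182]
 [206 229 236]
 [207 229 235]] [[ 38   9 239]
 [ 72  35 204]
 [ 72  36 208]
 [ 71  30 206]
 [ 73  33 208]
 [ 71  33 209]
 [ 23  32 236]
 [ 24  30 235]]
((308.5, 192.0), (218.0, 59.0), 90.0)
((493.4798583984375, 339.2161560058594), (50.330589294433594, 199.0405731201172), 7.85936164855957)
[[454.942 434.36 ]
 [482.16  237.19 ]
 [532.017 244.072]
 [504.8   441.243]]
```

View pics/o.png

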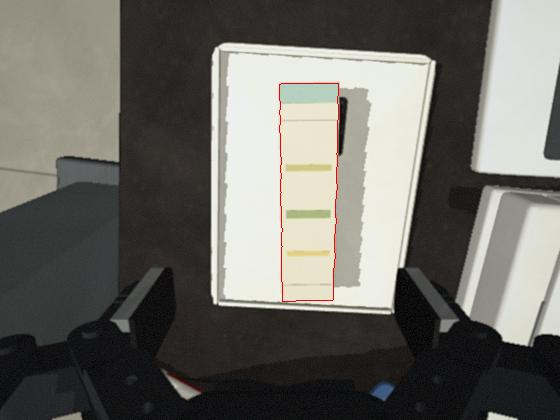

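```bash
python3 - <<'E'
from h import *
np.set_printoptions(suppress=True,precision=3)
d=pickle.load(open("w5.pkl","rb"))
q=onz(d,[(212,43),(434,56),(400,313),(213,303)],12);print(q,q.mean(0),np.linalg.norm(np.diff(q,axis=0),axis=1))
W=cloud(d)
print(rel(toolT(read_state()),mk([560,-92,230],[-1,0.05,0],[0,0,-1])))
E
```

```text
[[394.02  460.415  12.   ]
 [585.086 474.407  12.   ]
 [609.525 223.427  12.   ]
 [413.543 210.167  12.   ]] [500.543 342.104  12.   ] [191.577 252.167 196.43 ]
[-45.294   3.252  -1.448  -0.     -0.001  -1.393]
```

carry_out(series=[[[-45.3,3.3,-1.5,0,0,-1.39,8.5],[-45.3,3.3,-1.5,0,0,-1.39,8.5],[-45.3,3.3,-1.5,0,0,-1.39,8.5],[-45.3,3.3,-1.5,0,0,-1.39,8.5],[-45.3,3.3,-1.5,0,0,-1.39,8.5]]])

```text
clock: 1.85
eef_pos: [511.8, 146.9, 223.0]
tool_rot: [3.141, 0.0, 2.33]
force: [0.2, -0.3, 0.2]
width: 85.1
```

```bash
cat > to.py <<'E'
import sys
from h import *
np.set_printoptions(suppress=True,precision=3)
a=[eval(x) for x in sys.argv[1:]]
s=read_state();print(s['clock'],s['qpos'],s['eef_pos'],s['tool_rot'],s['force'])
print(rel(toolT(s),mk(*a)))
E
python3 to.py "[560,-92,230]" "[-1,.05,0]" "[0,0,-1]"
```

```text
1.85 [-0.461  0.476  0.188  1.859 -0.118  0.817  0.546] [511.771 146.873 223.049] [3.141 0.    2.33 ] [ 0.16  -0.307  0.195]
[-20.648 -12.943  -0.7     0.      0.     -0.762]
```

carry_out(series=[[[-20.6,-12.9,-0.7,0,0,-0.76,8.5],[-20.6,-12.9,-0.7,0,0,-0.76,8.5],[-20.6,-12.9,-0.7,0,0,-0.76,8.5],[-20.6,-12.9,-0.7,0,0,-0.76,8.5],[-20.6,-12.9,-0.7,0,0,-0.76,8.5]]])

```text
clock: 2.27
eef_pos: [551.7, -57.9, 229.1]
tool_rot: [3.141, 0.0, 2.954]
force: [0.4, 1.7, -0.2]
width: 85.1
```

```bash
python3 to.py "[560,-92,230]" "[-1,.05,0]" "[0,0,-1]"
```

```text
2.2667 [ 0.039  0.493  0.023  1.79  -0.015  0.858  1.452] [551.68  -57.869 229.132] [3.141 0.    2.954] [ 0.409  1.663 -0.243]
[-1.453 -3.198 -0.088  0.     0.    -0.137]
```

carry_out(series=[[[-0.7,-1.5,0,0,0,-0.08,8.5],[-1.0,-2.2,0,0,0,-0.12,8.5],[-1.0,-2.2,0,0,0,-0.12,8.5],[-1.0,-2.2,0,0,0,-0.12,8.5]]])

```text
clock: 2.6
eef_pos: [557.0, -79.7, 228.8]
tool_rot: [3.141, -0.0, 3.065]
force: [-0.3, -0.1, -0.7]
width: 85.0
```

```bash
python3 snap.py s1a; python3 snap.py s1
```

```text
2.6 [ 0.098  0.505 -0.008  1.768  0.004  0.869  1.583] [556.994 -79.717 228.754] [ 3.141 -0.     3.065] [556.955 -78.856 228.773] [-0.321 -0.058 -0.656] [ 0.085  0.    -0.017] 85.00043165506358
2.65 [ 0.097  0.505 -0.008  1.769  0.004  0.869  1.583] [556.955 -78.856 228.773] [ 3.141 -0.     3.067] [556.967 -78.436 228.791] [-0.392 -0.298 -0.148] [ 0.016 -0.016 -0.005] 85.11965497710796
```

View pics/s1.png

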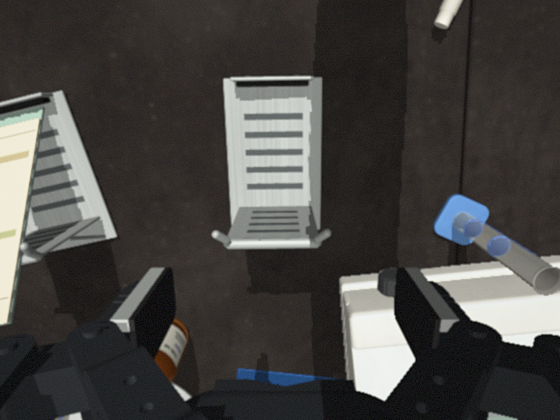

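The empty stand is in full view: stop strip near (272,83), rest roll near (272,243), horn tips near (217,236) and (327,234). I'll zoom in for exact pixels.

```bash
python3 - <<'E'
from h import *
d=pickle.load(open("s1.pkl","rb"))
cv2.imwrite("pics/s1t.png",cv2.resize(d["img"][65:115,205:340],None,fx=5.9,fy=5.9,interpolation=cv2.INTER_CUBIC))
cv2.imwrite("pics/s1b.png",cv2.resize(d["img"][195:260,205:340],None,fx=5.9,fy=5.9,interpolation=cv2.INTER_CUBIC))
E
```

```text
(no output)
```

View pics/s1t.png

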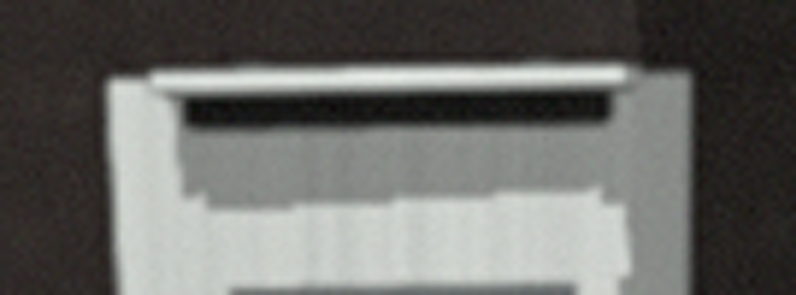

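View pics/s1b.png

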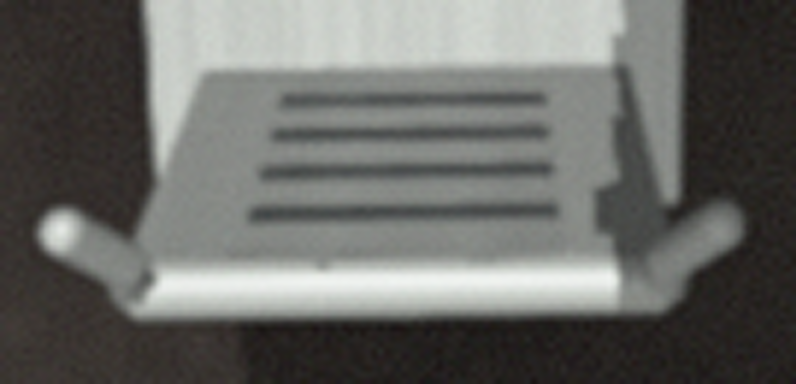

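```bash
python3 - <<'E'
from h import *
np.set_printoptions(suppress=True,precision=2)
d=pickle.load(open("s1.pkl","rb"))
t=lambda x,y:(205+(x+.5)/5.9-.5,65+(y+.5)/5.9-.5)
b=lambda x,y:(205+(x+.5)/5.9-.5,195+(y+.5)/5.9-.5)
st=onz(d,[t(185,127),t(611,121)],17);print("stop",st,st.mean(0),np.linalg.norm(st[1]-st[0]))
rs=onz(d,[b(150,290),b(662,287)],105);print("roll",rs,rs.mean(0),np.linalg.norm(rs[1]-rs[0]))
hn=onz(d,[b(62,230),b(722,222)],118);print("horn",hn,hn.mean(0))
bs=onz(d,[t(107,80),t(690,75)],6);print("base front",bs,bs.mean(0),np.linalg.norm(bs[1]-bs[0]))
bb=onz(d,[b(150,60),b(685,60)],6);print("base mid",bb,bb.mean(0))
bp=onz(d,[b(205,70),b(620,66)],6);print("panel foot",bp,bp.mean(0))
def yaw(a):v=a[0]-a[1];return np.degrees(np.arctan2(-v[0],v[1]))
for a in (st,rs,hn,bs,bp):print(yaw(a) if a[0][1]>a[1][1] else yaw(a[::-1]))
v=rs.mean(0)-st.mean(0);print("axis yaw",np.degrees(np.arctan2(v[1],v[0])),np.linalg.norm(v[:2]))
W=cloud(d);print("depth check base",np.nanmedian(W[180:195,245:300].reshape(-1,3),0),"table",np.nanmedian(W[60:70,230:310].reshape(-1,3),0), "roll",np.nanmedian(W[242:246,240:305].reshape(-1,3),0))
E
python3 snap.py s2
```

```text
stop [[ 473.52 -115.99   17.  ]
 [ 477.58  -50.93   17.  ]] [475.55 -83.46  17.  ] 65.1950365655187
roll [[ 590.58 -122.82  105.  ]
 [ 595.22  -56.66  105.  ]] [592.9  -89.74 105.  ] 66.31874418611402
horn [[ 576.88 -130.23  118.  ]
 [ 581.99  -49.75  118.  ]] [579.44 -89.99 118.  ]
base front [[ 465.19 -128.73    6.  ]
 [ 471.38  -37.46    6.  ]] [468.28 -83.09   6.  ] 91.47158216883155
base mid [[ 586.89 -136.15    6.  ]
 [ 593.91  -44.21    6.  ]] [590.4  -90.18   6.  ]
panel foot [[ 589.4  -126.9     6.  ]
 [ 594.13  -55.45    6.  ]] [591.77 -91.17   6.  ]
-3.576244884851504
-4.012077807421518
-3.631621983019201
-3.878007117423647
-3.7899522161382717
axis yaw -3.0643606831076187 117.52068303785485
depth check base [571.7  -91.98   5.95] table [456.13 -84.88  -0.22] roll [592.03 -90.7  106.94]
2.7 [ 0.096  0.505 -0.008  1.769  0.004  0.869  1.583] [556.967 -78.436 228.791] [ 3.141 -0.     3.068] [556.995 -78.434 228.833] [-0.004  0.297 -0.419] [ 0.018 -0.049  0.038] 84.59372425787151
```

```bash
python3 to.py "[493.5,339.2,200]" "[-.137,.991,0]" "[0,0,-1]"
```

```text
2.75 [ 0.096  0.504 -0.008  1.769  0.004  0.869  1.583] [556.995 -78.434 228.833] [ 3.141 -0.     3.068] [-0.162  0.433 -0.467]
[ 9.4   41.182  2.916  0.    -0.001  1.36 ]
```

carry_out(series=[[[9.4,41.2,2.9,0,0,1.36,8.5],[9.4,41.2,2.9,0,0,1.36,8.5],[9.4,41.2,2.9,0,0,1.36,8.5],[9.4,41.2,2.9,0,0,1.36,8.5],[9.4,41.2,2.9,0,0,1.36,8.5]]])

```text
clock: 3.17
eef_pos: [525.2, 128.3, 214.6]
tool_rot: [3.141, -0.0, 2.436]
force: [0.4, 0.3, -0.0]
width: 84.9
```

```bash
python3 to.py "[493.5,339.2,180]" "[-.137,.991,0]" "[0,0,-1]"
```

```text
3.1667 [-0.399  0.497  0.159  1.847 -0.105  0.806  0.679] [525.18  128.288 214.613] [ 3.141 -0.     2.436] [ 0.358  0.334 -0.029]
[16.087 14.001  3.473  0.    -0.     0.728]
```

carry_out(series=[[[16.1,14.0,3.5,0,0,0.73,8.5],[16.1,14.0,3.5,0,0,0.73,8.5],[16.1,14.0,3.5,0,0,0.73,8.5],[16.1,14.0,3.5,0,0,0.73,8.5],[16.1,14.0,3.5,0,0,0.73,8.5]]])

```text
clock: 3.58
eef_pos: [492.8, 331.6, 180.7]
tool_rot: [3.142, -0.0, 1.812]
force: [0.9, 1.0, -0.4]
width: 84.9
```

```bash
python3 to.py "[493.5,339.2,150]" "[-.137,.991,0]" "[0,0,-1]"
```

```text
3.5833 [-0.845  0.628  0.329  1.739 -0.263  0.818 -0.153] [492.827 331.633 180.676] [ 3.142 -0.     1.812] [ 0.913  0.96  -0.38 ]
[ 0.717  0.246  3.068 -0.    -0.     0.104]
```

carry_out(series=[[[0.7,0.2,2.0,0,0,0.1,8.5],[0.7,0.2,3.0,0,0,0.1,8.5],[0.7,0.2,3.0,0,0,0.1,8.5],[0.7,0.2,3.0,0,0,0.1,8.5]]])

```text
clock: 3.92
eef_pos: [494.5, 334.3, 150.6]
tool_rot: [-3.14, 0.002, 1.717]
force: [-0.2, -0.7, -0.4]
width: 85.0
```

```bash
python3 snap.py p1a; python3 snap.py p1;python3 pl.py p1;  python3 to.py "[493.5,339.2,60]" "[-.137,.991,0]" "[0,0,-1]"
```

```text
3.9167 [-0.852  0.674  0.339  1.755 -0.303  0.766 -0.215] [494.492 334.303 150.598] [-3.14   0.002  1.717] [495.46  334.003 151.404] [-0.183 -0.749 -0.399] [-0.006  0.015 -0.006] 85.04997449379897
3.9667 [-0.851  0.673  0.34   1.754 -0.303  0.766 -0.216] [495.46  334.003 151.404] [3.141 0.001 1.715] [495.966 334.03  151.886] [-0.061 -0.22   0.313] [ 0.024 -0.024 -0.02 ] 85.01838572092261
((282.0, 173.0), (264.0, 76.0), 90.0)
((492.66741943359375, 344.80572509765625), (49.39966583251953, 187.50047302246094), 7.855839729309082)
[[455.386 434.3  ]
 [481.013 248.559]
 [529.949 255.311]
 [504.322 441.052]]
4.0167 [-0.851  0.673  0.34   1.754 -0.303  0.766 -0.216] [495.966 334.03  151.886] [3.14  0.    1.715] [ 0.895  0.038 -0.239]
[ 0.547 -0.182  9.188  0.001  0.     0.006]
```

View pics/o.png

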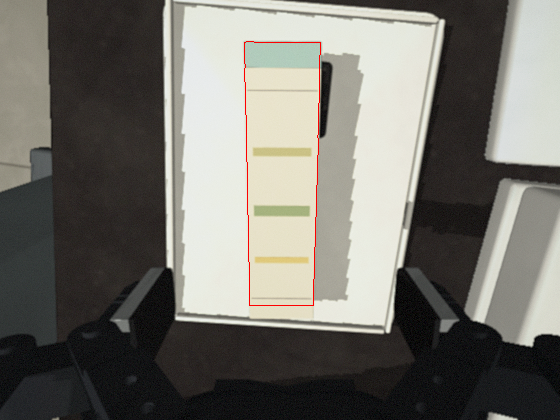

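carry_out(series=[[[0.3,-0.15,3.0,0,0,0,8.5],[0.5,-0.2,6.5,0,0,0,8.5],[0.5,-0.2,9.5,0,0,0,8.5],[0.5,-0.2,11.5,0,0,0,8.5],[0.5,-0.2,12.5,0,0,0,8.5]]])

```text
clock: 4.43
eef_pos: [492.0, 338.2, 24.4]
tool_rot: [-3.139, 0.001, 1.714]
force: [0.4, 0.1, -0.0]
width: 85.1
```

```bash
python3 snap.py p2a; python3 snap.py p2;  python3 to.py "[493.5,339,14]" "[-.137,.991,0]" "[0,0,-1]"
```

```text
4.4333 [-0.801  0.855  0.247  1.813 -0.379  0.522 -0.161] [492.047 338.178  24.366] [-3.139  0.001  1.714] [491.772 338.117  23.68 ] [ 0.435  0.07  -0.045] [ 0.002  0.015 -0.016] 85.10576872233536
4.4833 [-0.801  0.857  0.247  1.813 -0.379  0.522 -0.161] [491.772 338.117  23.68 ] [-3.139  0.002  1.714] [492.383 338.633  25.247] [ 0.18  -0.072 -1.466] [0.03  0.009 0.024] 85.32416238115177
4.5333 [-0.802  0.854  0.248  1.812 -0.379  0.524 -0.162] [492.383 338.633  25.247] [-3.14   0.001  1.714] [ 0.124 -0.569  0.929]
[ 0.021  0.118  1.125 -0.002  0.001  0.006]
```

View pics/p2.png

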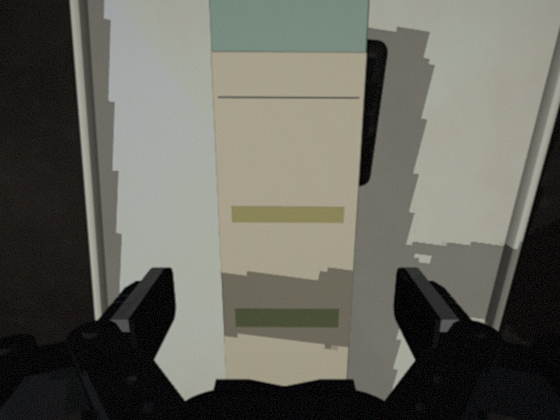

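The fingers straddle the plate about evenly. I'll go down the last bit and close.

carry_out(series=[[[0,0.1,1.1,0,0,0,8.5],[0,0.1,1.1,0,0,0,8.5],[0,0.1,1.1,0,0,0,6.0],[0,0.1,1.1,0,0,0,4.0],[0,0.1,1.1,0,0,0,3.0]]])

```text
clock: 4.95
eef_pos: [493.7, 340.6, 15.7]
tool_rot: [3.14, -0.001, 1.716]
force: [-0.9, -0.5, 0.2]
width: 50.9
```

carry_out(series=[[[0,0,0,0,0,0,3.0],[0,0,0,0,0,0,3.0],[0,0,0,0,0,0,3.0],[0,0,0,0,0,0,3.0]]])

```text
clock: 5.28
eef_pos: [493.7, 340.6, 16.0]
tool_rot: [3.14, -0.001, 1.716]
force: [-1.3, 0.1, 5.4]
width: 48.4
```

```bash
python3 snap.py p3
```

```text
5.2833 [-0.798  0.87   0.24   1.81  -0.384  0.506 -0.157] [493.736 340.641  16.002] [ 3.14  -0.001  1.716] [493.745 340.654  16.006] [-1.337  0.135  5.358] [-0.105  0.272  0.016] 48.35092036202121
```

View pics/p3.png

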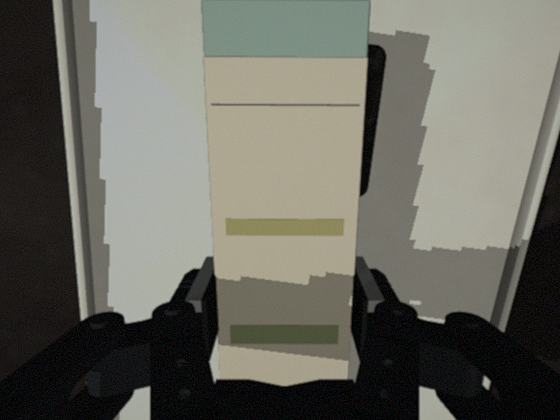

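The plate is gripped, width 48.4 mm. I'll lift gently.

carry_out(series=[[[0,0,-0.5,0,0,0,3.0],[0,0,-2,0,0,0,3.0],[0,0,-4.5,0,0,0,3.0],[0,0,-7.5,0,0,0,3.0],[0,0,-10,0,0,0,3.0]]])

```text
clock: 5.75
eef_pos: [493.2, 340.1, 116.4]
tool_rot: [3.141, 0.0, 1.716]
force: [0.1, 1.1, -2.3]
width: 48.2
```

carry_out(series=[[[0,0,-3,0,0,0,3.0],[0,0,-5,0,0,0,3.0],[0,0,-5,0,0,0,3.0]]])

```text
clock: 6.0
eef_pos: [495.8, 341.6, 169.7]
tool_rot: [3.134, -0.004, 1.716]
force: [0.5, 0.2, -0.9]
width: 48.6
```

```bash
python3 snap.py p4a;python3 snap.py p4
```

```text
6.0 [-0.869  0.652  0.354  1.735 -0.298  0.799 -0.23 ] [495.812 341.598 169.724] [ 3.134 -0.004  1.716] [494.512 341.081 167.397] [ 0.458  0.219 -0.909] [-0.03  -0.05   0.001] 48.61598007656151
6.05 [-0.869  0.655  0.352  1.737 -0.299  0.797 -0.229] [494.512 341.081 167.397] [ 3.137 -0.002  1.716] [493.295 340.52  165.613] [ 0.622 -0.799 -1.225] [-0.032  0.068  0.011] 48.70420557821655
```

View pics/p4.png

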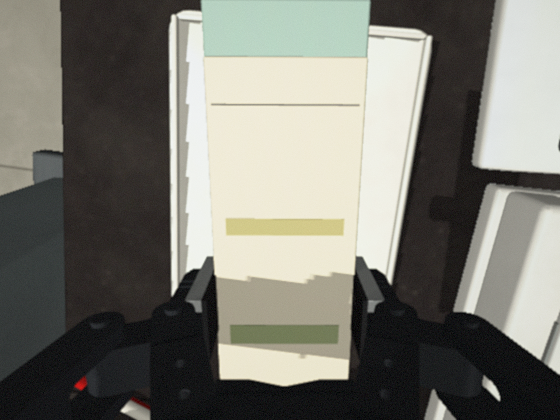

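```bash
python3 - <<'E'
from h import *
np.set_printoptions(suppress=True,precision=3)
d=pickle.load(open("p4.pkl","rb"));W=cloud(d,d["T_tool_cam"])
P=W[60:255,222:350].reshape(-1,3);P=P[~np.isnan(P[:,0])]
A=np.c_[P[:,:2],np.ones(len(P))];c,*_=np.linalg.lstsq(A,P[:,2],rcond=None);print("z=ax+by+c",c)
g=d["img"].astype(int)
# bare/coated border at (205..366, v=56) at 84mm from mid
D=dict(d);D["T"]=d["T_tool_cam"]
print(onz(D,[(205,56),(286,56),(366,56),(203,2),(217,255),(354,255)],c[2]))
E
```

```text
z=ax+by+c [  0.001   0.001 -22.785]
[[ 82.734 -23.089 -22.785]
 [ 82.715   1.092 -22.785]
 [ 82.696  24.976 -22.785]
 [ 97.22  -22.796 -22.785]
 [ 18.436 -22.783 -22.785]
 [ 18.393  24.692 -22.785]]
```

```bash
cat > wp.py <<'E'
# usage: wp.py pos yawdeg tiltdeg n k  : rows interpolated n steps to target, print first k
import sys
from h import *
from scipy.spatial.transform import Slerp
np.set_printoptions(suppress=True,precision=3,floatmode='fixed')
def ttool(M,yaw,tilt,off=(-1.7,0.3,-20.4)):
    "M = plate mid world, tool pose"
    y=np.radians(yaw);t=np.radians(tilt);e=np.array([np.cos(y),np.sin(y),0]);k=np.array([0,0,1.])
    x=-(e*np.cos(t)+k*np.sin(t));z=e*np.sin(t)-k*np.cos(t)
    T=mk([0,0,0],x,z);T[:3,3]=np.array(M)-T[:3,:3]@np.array(off);return T
def midof(T,off=(-1.7,0.3,-20.4)): return T[:3,3]+T[:3,:3]@np.array(off)
O=np.array([542.8,-87.3]);Y=-3.6
def S2W(x,y,z):
    a=np.radians(Y);return np.array([O[0]+x*np.cos(a)-y*np.sin(a),O[1]+x*np.sin(a)+y*np.cos(a),z])
def W2S(p):
    a=np.radians(Y);d=np.array(p)[:2]-O;return np.array([d[0]*np.cos(a)+d[1]*np.sin(a),-d[0]*np.sin(a)+d[1]*np.cos(a),p[2]])
def info(T):
    m=midof(T);px=-T[:3,0];f=m-100*px
    print("mid S",W2S(m),"foot S",W2S(f),"tilt",np.degrees(np.arcsin(px[2])),"yaw",np.degrees(np.arctan2(px[1],px[0])),"roll",np.degrees(np.arcsin(T[2,1])))
if __name__=="__main__":
    M=eval(sys.argv[1],{"S":lambda *a:S2W(*a)});yaw,tilt=float(sys.argv[2]),float(sys.argv[3]);n,k=int(sys.argv[4]),int(sys.argv[5])
    s=read_state();T=toolT(s);print(s["clock"],s["eef_pos"],s["force"],s["torque"],s["width"],s["qpos"]);info(T)
    Tt=ttool(M,yaw,tilt);r=rel(T,Tt);print("full",r,"mm",np.linalg.norm(r[:3])*10)
    sl=Slerp([0,1],R.from_matrix([T[:3,:3],Tt[:3,:3]]))
    for i in range(1,k+1):
        D=np.eye(4);D[:3,:3]=sl(i/n).as_matrix();D[:3,3]=T[:3,3]+(Tt[:3,3]-T[:3,3])*i/n
        print(rel(T,D).round(3).tolist())
E
python3 wp.py "S(0,0,220)" -3.6 0 16 5
```

```text
6.1 [493.295 340.520 165.613] [ 0.172  0.205 -1.422] [-0.048 -0.011  0.014] 48.49786025940538 [-0.869  0.657  0.351  1.739 -0.299  0.797 -0.229]
mid S [-75.645 422.242 186.012] foot S [-96.306 520.084 186.109] tilt -0.055558588077857955 yaw -81.67653955757604 roll 0.06820338090205036
full [-43.039  -1.463  -3.442   0.002  -0.000  -1.363] mm 432.01156158272687
[-2.69, -0.091, -0.215, 0.0, -0.0, -0.085]
[-5.38, -0.183, -0.43, 0.0, -0.0, -0.17]
[-8.07, -0.274, -0.645, 0.0, -0.0, -0.256]
[-10.76, -0.366, -0.861, 0.0, -0.0, -0.341]
[-13.45, -0.457, -1.076, 0.001, -0.0, -0.426]
```

carry_out(series=[[[-1.5,0,-1.0,0,0,-0.05,3.0],[-4.0,0,-2.0,0,0,-0.12,3.0],[-7.0,-0.2,-3.0,0,0,-0.22,3.0],[-10.5,-0.3,-3.4,0,0,-0.33,3.0],[-14.0,-0.4,-3.4,0,0,-0.44,3.0]]])

```text
clock: 6.52
eef_pos: [508.9, 200.2, 198.2]
tool_rot: [-3.14, -0.0, 2.163]
force: [0.5, -0.1, -0.9]
width: 48.2
```

```bash
python3 wp.py "S(0,0,220)" -3.6 0 9 5
```

```text
6.5167 [508.882 200.189 198.181] [ 0.535 -0.062 -0.909] [-0.056 -0.097  0.001] 48.19318422430607 [-0.582  0.533  0.233  1.848 -0.167  0.781  0.332]
mid S [-50.607 283.638 218.580] foot S [-111.529  362.938  218.600] tilt -0.011642944624553082 yaw -56.066806749088876 roll -0.06711904522578681
full [-25.666 -13.388  -0.131  -0.001  -0.001  -0.916] mm 289.4819052387958
[-2.852, -1.488, -0.015, -0.0, -0.0, -0.102]
[-5.704, -2.975, -0.029, -0.0, -0.0, -0.203]
[-8.555, -4.463, -0.044, -0.0, -0.0, -0.305]
[-11.407, -5.95, -0.058, -0.0, -0.0, -0.407]
[-14.259, -7.438, -0.073, -0.001, -0.0, -0.509]
```

carry_out(series=[[[-3.1,-1.6,0,0,0,-0.11,3.0],[-6.2,-3.2,0,0,0,-0.22,3.0],[-9.3,-4.9,0,0,0,-0.33,3.0],[-12.4,-6.5,0,0,0,-0.44,3.0],[-15.4,-8.0,0,0,0,-0.55,3.0]]])

```text
clock: 6.93
eef_pos: [526.4, 26.6, 197.2]
tool_rot: [-3.14, -0.003, 2.711]
force: [0.6, 0.1, -2.1]
width: 48.6
```

```bash
python3 wp.py "S(0,0,220)" -3.6 0 4 4;python3 wp.py "S(-5,0,210)" -3.6 42 8 5
```

```text
6.9333 [526.367  26.624 197.243] [ 0.552  0.089 -2.089] [-0.040 -0.079 -0.005] 48.57825887742956 [-0.152  0.500  0.070  1.896 -0.049  0.751  1.086]
mid S [-21.786 112.347 217.637] foot S [-115.105  148.285  217.953] tilt -0.18138605295572502 yaw -24.66230615891248 roll -0.10143860712270386
full [-6.098 -9.757 -0.238 -0.001 -0.003 -0.368] mm 115.08586772588038
[-1.525, -2.439, -0.059, -0.0, -0.001, -0.092]
[-3.049, -4.879, -0.119, -0.001, -0.002, -0.184]
[-4.574, -7.318, -0.178, -0.001, -0.003, -0.276]
[-6.098, -9.757, -0.238, -0.001, -0.003, -0.368]
6.9333 [526.367  26.624 197.243] [ 0.552  0.089 -2.089] [-0.040 -0.079 -0.005] 48.57825887742956 [-0.152  0.500  0.070  1.896 -0.049  0.751  1.086]
mid S [-21.786 112.347 217.637] foot S [-115.105  148.285  217.953] tilt -0.18138605295572502 yaw -24.66230615891248 roll -0.10143860712270386
full [-6.948 -9.429  0.349 -0.136 -0.728 -0.351] mm 117.18134568281587
[-0.869, -1.179, 0.044, -0.017, -0.091, -0.044]
[-1.737, -2.357, 0.087, -0.034, -0.182, -0.088]
[-2.606, -3.536, 0.131, -0.051, -0.273, -0.131]
[-3.474, -4.715, 0.174, -0.068, -0.364, -0.175]
[-4.343, -5.893, 0.218, -0.085, -0.455, -0.219]
```

Now straight to the tilted hover above the stand.

carry_out(series=[[[-1.3,-1.8,0,-0.02,-0.09,-0.05,3.0],[-2.6,-3.5,0.1,-0.04,-0.19,-0.1,3.0],[-3.5,-4.7,0.2,-0.055,-0.29,-0.15,3.0],[-4.2,-5.8,0.2,-0.075,-0.39,-0.19,3.0],[-4.9,-6.7,0.25,-0.09,-0.49,-0.235,3.0]]])

```text
clock: 7.35
eef_pos: [530.9, -46.7, 189.5]
tool_rot: [3.141, 0.315, 2.867]
force: [-0.4, -0.0, -1.3]
width: 48.2
```

```bash
python3 wp.py "S(-5,0,190)" -3.6 42 4 4
```

```text
7.35 [530.943 -46.747 189.495] [-0.419 -0.036 -1.299] [ 0.046  0.366 -0.011] 48.23267220645213 [ 0.019  0.416 -0.059  2.173  0.439  0.276  0.859]
mid S [-18.914  40.993 209.419] foot S [-111.888   60.934  178.464] tilt 18.03244498289274 yaw -15.705545736814335 roll 0.03999476466482686
full [-2.333 -3.459  2.418 -0.106 -0.417 -0.184] mm 48.223258337365166
[-0.583, -0.865, 0.604, -0.026, -0.104, -0.046]
[-1.167, -1.73, 1.209, -0.053, -0.208, -0.092]
[-1.75, -2.594, 1.813, -0.079, -0.313, -0.138]
[-2.333, -3.459, 2.418, -0.106, -0.417, -0.184]
```

The arm is close to the joint-6 limit here: q6 is 0.276 and the limit is 0.23. I'll fit a kinematic model from the logged poses and check whether the target tilt is reachable, and by which branch.

```bash
cat > kin.py <<'E'
from h import *
from scipy.optimize import least_squares
data=[([-1.38581522,0.62936196,0.03842823,1.51838624,-0.02698756,0.99629154,-0.02002122],[161.115,629.060,230.373],[-3.1397,0,2.8908]),
([-1.179,.547,.211,1.725,-.141,.885,-.22],[317.018,488.743,223.387],[-3.141,0,2.26]),
([-.916,.58,.364,1.721,-.254,.887,-.325],[472.198,350.103,215.772],[-3.141,0,1.69]),
([-.92,.579,.361,1.721,-.253,.887,-.324],[469.77,353.194,215.754],[-3.141,-.001,1.699]),
([-.461,.476,.188,1.859,-.118,.817,.546],[511.771,146.873,223.049],[3.141,0,2.33]),
([.039,.493,.023,1.79,-.015,.858,1.452],[551.68,-57.869,229.132],[3.141,0,2.954]),
([.096,.505,-.008,1.769,.004,.869,1.583],[556.967,-78.436,228.791],[3.141,0,3.068]),
([-.399,.497,.159,1.847,-.105,.806,.679],[525.18,128.288,214.613],[3.141,0,2.436]),
([-.845,.628,.329,1.739,-.263,.818,-.153],[492.827,331.633,180.676],[3.142,0,1.812]),
([-.851,.673,.34,1.754,-.303,.766,-.216],[495.966,334.03,151.886],[3.14,0,1.715]),
([-.802,.854,.248,1.812,-.379,.524,-.162],[492.383,338.633,25.247],[-3.14,.001,1.714]),
([-.798,.87,.24,1.81,-.384,.506,-.157],[493.736,340.641,16.002],[3.14,-.001,1.716]),
([-.869,.655,.352,1.737,-.299,.797,-.229],[494.512,341.081,167.397],[3.137,-.002,1.716]),
([-.582,.533,.233,1.848,-.167,.781,.332],[508.882,200.189,198.181],[-3.14,0,2.163]),
([-.152,.5,.07,1.896,-.049,.751,1.086],[526.367,26.624,197.243],[-3.14,-.003,2.711]),
([.019,.416,-.059,2.173,.439,.276,.859],[530.943,-46.747,189.495],[3.141,.315,2.867])]
LO=np.array([-3.06,-.37,-1.25,.18,-1.1,.23,-2.94]);HI=np.array([3.06,2.12,1.32,2.47,4.24,1.98,2.94])
def fk(q,p):
    sg=p["s"];v=p["v"] # h,L1,ax,L2,ax2,L3,yaw0,yaw7,wx
    T=np.eye(4)
    def rz(a,t=(0,0,0)):
        M=np.eye(4);c,s=np.cos(a),np.sin(a);M[:2,:2]=[[c,-s],[s,c]];M[:3,3]=t;return M
    def ry(a,t=(0,0,0)):
        M=np.eye(4);c,s=np.cos(a),np.sin(a);M[0,0]=c;M[0,2]=s;M[2,0]=-s;M[2,2]=c;M[:3,3]=t;return M
    h,L1,a,L2,b,L3,y0,y7,w=v
    return rz(sg[0]*q[0]+y0)@ry(q[1],(0,0,h))@rz(sg[1]*q[2])@ry(q[3],(a,0,L1))@rz(sg[2]*q[4])@ry(q[5],(b,0,L2))@rz(sg[3]*q[6]+y7,(w,0,L3))
def err(q,p,pos,Rm):
    T=fk(q,p);return np.r_[T[:3,3]-pos,300*(R.from_matrix(T[:3,:3]).inv()*Rm).as_rotvec()]
def fit():
    best=None
    import itertools
    for s in itertools.product([1,-1],repeat=4):
        for y0 in (0,np.pi):
            for y7 in (0,np.pi/2,-np.pi/2,np.pi):
                f=lambda v:np.concatenate([err(q,{"s":s,"v":v},np.array(x),R.from_euler('xyz',r)) for q,x,r in data])
                x0=[300,350,0,350,0,250,y0,y7,0]
                if best is not None and np.abs(f(x0)).mean()>150: continue
                r=least_squares(f,x0,max_nfev=40)
                if best is None or r.cost<best[0]: best=(r.cost,s,r.x,np.abs(r.fun).max())
    return best
if __name__=="__main__":
    b=fit();print(b);pickle.dump({"s":b[1],"v":b[2]},open("kin.pkl","wb"))
E
python3 kin.py
```

```text
(np.float64(48.497836814665725), (-1, -1, -1, -1), array([ 3.43435894e+02,  5.64785479e+02, -5.77451976e+00,  3.86785848e+02,
        1.54792973e+00,  3.58763124e+02, -4.86153785e-02,  1.52223404e+00,
       -9.13322751e-01]), np.float64(4.304424549345412))
```

```bash
cat > ik.py <<'E'
from kin import *
import wp
p=pickle.load(open("kin.pkl","rb"))
def sols(T,n=60,seed=0,margin=0.02):
    rg=np.random.default_rng(seed);Rm=R.from_matrix(T[:3,:3]);out=[]
    for i in range(n):
        q0=rg.uniform(LO+.05,HI-.05)
        q0[0]=rg.uniform(-1.5,1.5)
        r=least_squares(lambda q:err(q,p,T[:3,3],Rm),q0,bounds=(LO+margin,HI-margin),max_nfev=80)
        if np.abs(r.fun).max()<1: out.append(r.x)
    return np.array(out)
if __name__=="__main__":
    np.set_printoptions(suppress=True,precision=2,linewidth=150)
    for name,M in (("final",wp.S2W(9,0,75)),("hover",wp.S2W(-5,0,120)),("high",wp.S2W(-5,0,190))):
      for flip in (0,1):
        T=wp.ttool(M,-3.6,42)
        if flip:
            T[:3,:2]*=-1
        o=sols(T);print(name,flip,len(o));
        if len(o): print(o[np.argsort(o[:,4])][::max(1,len(o)//8)])
E
python3 ik.py
```

```text
final 0 0
final 1 0
hover 0 0
hover 1 0
high 0 0
high 1 0
```

```bash
cat > t.py <<'E'
from ik import *
np.set_printoptions(suppress=True,precision=2,linewidth=150)
for name,M,til in (("final",wp.S2W(9,0,75),42),("level",wp.S2W(9,0,75),0),("t20",wp.S2W(9,0,75),20),("t30",wp.S2W(9,0,75),30)):
    T=wp.ttool(M,-3.6,til);Rm=R.from_matrix(T[:3,:3]);rg=np.random.default_rng(1);res=[]
    for i in range(60):
        q0=rg.uniform(LO+.05,HI-.05);q0[0]=rg.uniform(-1.5,1.5)
        r=least_squares(lambda q:err(q,p,T[:3,3],Rm),q0,bounds=(LO,HI),max_nfev=200)
        res.append((r.cost,*r.x))
    res=np.array(res);res=res[np.argsort(res[:,0])];print(name);print(res[:6])
E
python3 t.py
```

```text
final
[[105.72   0.81   1.21  -1.09   2.47   2.49   1.16  -0.49]
 [105.72   0.81   1.21  -1.09   2.47   2.49   1.16  -0.49]
 [105.72  -0.32   1.05   0.80   2.47   3.79   1.16  -2.30]
 [105.72  -0.32   1.05   0.80   2.47   3.79   1.16  -2.30]
 [105.72   0.81   1.21  -1.09   2.47   2.49   1.16  -0.49]
 [105.72   0.81   1.21  -1.09   2.47   2.49   1.16  -0.49]]
level
[[ 0.00 -0.26  0.84  0.60  1.92 -0.79  0.64  2.36]
 [ 0.00  0.67  0.98 -0.96  1.92  1.08  0.88  0.62]
 [ 0.00  0.34  0.78 -0.37  1.92  0.53  0.54  1.12]
 [ 0.00  0.25  0.76 -0.22  1.92  0.32  0.49  1.32]
 [ 0.00  0.55  0.88 -0.73  1.92  0.91  0.72  0.77]
 [ 0.00  0.64  0.95 -0.90  1.92  1.04  0.83  0.66]]
t20
[[ 0.00  0.38  0.75 -0.36  2.23  2.24  0.25 -0.56]
 [ 0.00  0.72  0.95 -0.95  2.23  1.84  0.70 -0.08]
 [ 0.00  0.41  0.76 -0.41  2.23  2.17  0.28 -0.48]
 [ 0.00  0.35  0.74 -0.32  2.23  2.31  0.23 -0.64]
 [ 0.00  0.00  0.73  0.20  2.23  3.98  0.23 -2.36]
 [ 0.00  0.38  0.75 -0.37  2.23  2.23  0.26 -0.55]]
t30
[[ 0.00  0.57  0.87 -0.65  2.37  2.51  0.65 -0.76]
 [ 0.00  0.42  0.81 -0.41  2.37  2.77  0.56 -1.05]
 [ 0.00  0.69  0.96 -0.86  2.37  2.33  0.77 -0.53]
 [ 0.00 -0.01  0.78  0.24  2.37  3.55  0.57 -1.93]
 [ 0.00  0.01  0.78  0.21  2.37  3.53  0.56 -1.90]
 [ 0.00  0.51  0.84 -0.55  2.37  2.62  0.60 -0.88]]
```

The model explains it. With the fingers square to the plate, the 42° tilt needs q4 above its limit. I'll set the plate back on its blocks and regrip with the tool leaned along the plate, so it stands near vertical at the stand. First I'll check which lean is feasible at both ends.

```bash
cat > t2.py <<'E'
from ik import *
np.set_printoptions(suppress=True,precision=2,linewidth=150)
def tool(M,yaw,tilt): return wp.ttool(M,yaw,tilt,(0,0,-20))
def path(T,q):
    Rm=R.from_matrix(T[:3,:3])
    r=least_squares(lambda x:np.r_[err(x,p,T[:3,3],Rm),2*(x-q)*[1,1,1,1,1,1,1]],q,bounds=(LO+.03,HI-.03),max_nfev=100)
    return r.x,np.abs(err(r.x,p,T[:3,3],Rm)).max()
qp=np.array([-.8,.87,.24,1.81,-.38,.51,-.16]);qs=np.array([.1,.6,0,1.9,0,.75,1.58])
for tau in (0,5,10,15,20):
    b=tau-42
    print("tau",tau)
    for nm,M,t,q in (("pick",[493.5,339,37],b,qp),("picklift",[493.5,339,230],b,qp),("mid",[520,120,230],b,qp),("hover",wp.S2W(0,0,150),tau,qs),("pre",wp.S2W(0,0,110),tau,qs),("place",wp.S2W(9,0,75),tau,qs)):
        yaw={"pick":-82.14,"picklift":-82.14,"mid":-45}.get(nm,-3.6)
        T=tool(M,yaw,t)
        x,e=path(T,q)
        print(nm,x,round(e,1))
E
python3 t2.py
```

```text
tau 0
pick [ 0.12  1.07 -0.62  1.98 -0.88  0.26  0.80] 0.2
picklift [-0.16  0.63 -0.16  1.94 -0.99  0.79  0.65] 0.0
mid [ 0.07  0.79 -0.11  1.52 -0.41  1.41  0.95] 0.0
hover [ 0.12  0.63 -0.01  1.90  0.01  0.62  1.61] 0.0
pre [ 0.12  0.69 -0.01  1.92  0.01  0.53  1.61] 0.0
place [ 0.11  0.76 -0.01  1.91  0.01  0.47  1.61] 0.0
tau 5
pick [ 0.03  1.01 -0.54  1.98 -0.86  0.26  0.71] 0.1
picklift [-0.22  0.60 -0.13  1.92 -0.90  0.75  0.53] 0.0
mid [ 0.03  0.75 -0.08  1.56 -0.39  1.34  0.94] 0.0
hover [ 0.13  0.60 -0.02  1.98  0.01  0.48  1.62] 0.0
pre [ 0.13  0.66 -0.02  2.00  0.01  0.39  1.61] 0.0
place [ 0.13  0.73 -0.02  1.99  0.01  0.33  1.61] 0.0
tau 10
pick [-0.06  0.96 -0.46  1.97 -0.78  0.26  0.57] 0.1
picklift [-0.29  0.58 -0.09  1.90 -0.80  0.74  0.40] 0.0
mid [-0.01  0.70 -0.05  1.60 -0.37  1.27  0.93] 0.0
hover [ 0.15  0.57 -0.04  2.05  0.00  0.34  1.62] 0.0
pre [ 0.24  0.65 -0.18  2.08  0.36  0.26  1.28] 0.2
place [ 0.32  0.74 -0.31  2.07  0.83  0.26  0.83] 0.2
tau 15
pick [-0.15  0.92 -0.39  1.96 -0.63  0.26  0.37] 0.1
picklift [-0.38  0.56 -0.02  1.87 -0.70  0.74  0.27] 0.0
mid [-0.06  0.66 -0.02  1.65 -0.35  1.20  0.90] 0.0
hover [ 0.38  0.58 -0.36  2.13  0.74  0.26  0.90] 0.2
pre [ 0.42  0.68 -0.44  2.16  1.23  0.26  0.43] 0.3
place [ 0.41  0.75 -0.43  2.15  1.51  0.26  0.16] 0.3
tau 20
pick [-0.24  0.89 -0.33  1.94 -0.47  0.27  0.15] 0.0
picklift [-0.47  0.55  0.05  1.84 -0.60  0.75  0.15] 0.0
mid [-0.11  0.62  0.02  1.69 -0.32  1.12  0.88] 0.0
hover [ 0.49  0.60 -0.52  2.21  1.44  0.26  0.22] 0.3
pre [ 0.63  0.77 -0.77  2.23  1.75  0.47 -0.05] 0.2
place [ 0.69  0.91 -0.89  2.23  1.85  0.63 -0.10] 0.1
```

```bash
python3 - <<'E'
import re
s=open('wp.py').read()
s=s.replace('''    Tt=ttool(M,yaw,tilt);''','''    Tt=ttool(M,yaw,tilt)
    if len(sys.argv)>6:
        f=[float(a) for a in sys.argv[6].split(',')];Tt=np.eye(4);Tt[:3,:3]=R.from_euler('xyz',f[3:]).as_matrix();Tt[:3,3]=f[:3]
    ''')
open('wp.py','w').write(s)
E
python3 wp.py "[0,0,0]" 0 0 9 5 526,60,205,3.1416,0,2.6
```

```text
7.35 [530.943 -46.747 189.495] [-0.419 -0.036 -1.299] [ 0.046  0.366 -0.011] 48.23267220645213 [ 0.019  0.416 -0.059  2.173  0.439  0.276  0.859]
mid S [-18.914  40.993 209.419] foot S [-111.888   60.934  178.464] tilt 18.03244498289274 yaw -15.705545736814335 roll 0.03999476466482686
full [ 2.720 10.144 -2.509  0.043  0.313  0.265] mm 107.98023194980405
[0.302, 1.127, -0.279, 0.005, 0.035, 0.029]
[0.604, 2.254, -0.557, 0.01, 0.069, 0.059]
[0.907, 3.381, -0.836, 0.014, 0.104, 0.088]
[1.209, 4.509, -1.115, 0.019, 0.139, 0.118]
[1.511, 5.636, -1.394, 0.024, 0.174, 0.147]
```

carry_out(series=[[[0.5,2.0,-0.5,0.01,0.06,0.05,3.0],[1.1,4.0,-1.0,0.017,0.125,0.105,3.0],[1.6,6.1,-1.5,0.026,0.19,0.16,3.0],[2.2,8.1,-2.0,0.035,0.25,0.21,3.0],[2.7,10.1,-2.5,0.043,0.313,0.265,3.0]]])

```text
clock: 7.77
eef_pos: [527.8, 61.6, 206.0]
tool_rot: [3.141, -0.003, 2.599]
force: [0.8, -0.1, -1.1]
width: 48.4
```

```bash
python3 wp.py "[0,0,0]" 0 0 9 5 493.7,340.6,190,3.1416,0,1.716
```

```text
7.7667 [527.782  61.596 205.974] [ 0.801 -0.084 -1.099] [-0.041 -0.003 -0.002] 48.44314763860579 [-0.035  0.497 -0.193  1.872  0.126  0.786  0.734]
mid S [-22.647 147.095 226.369] foot S [-111.362  193.243  226.663] tilt -0.1679944346434163 yaw -31.083027315097844 roll 0.058297236608533934
full [17.319 22.133  1.671 -0.000 -0.003  0.883] mm 281.5315599511792
[1.924, 2.459, 0.186, -0.0, -0.0, 0.098]
[3.849, 4.918, 0.371, -0.0, -0.001, 0.196]
[5.773, 7.378, 0.557, -0.0, -0.001, 0.294]
[7.697, 9.837, 0.743, -0.0, -0.001, 0.392]
[9.621, 12.296, 0.928, -0.0, -0.002, 0.491]
```

carry_out(series=[[[2.1,2.7,0,0,0,0.1,3.0],[4.3,5.5,0,0,0,0.21,3.0],[6.5,8.3,0.2,0,0,0.33,3.0],[8.7,11.1,0.5,0,0,0.44,3.0],[10.8,13.8,0.8,0,0,0.55,3.0]]])

```text
clock: 8.18
eef_pos: [506.1, 235.4, 197.2]
tool_rot: [3.141, 0.001, 2.046]
force: [-0.5, -0.4, -1.0]
width: 48.5
```

```bash
python3 wp.py "[0,0,0]" 0 0 5 5 493.7,340.6,140,3.1416,0,1.716
```

```text
8.1833 [506.070 235.441 197.241] [-0.548 -0.397 -1.023] [ 0.029 -0.011 -0.007] 48.47433929199259 [-0.464  0.537 -0.033  1.815  0.025  0.789 -0.035]
mid S [-55.813 318.498 217.642] foot S [-107.015  404.395  217.569] tilt 0.04198267333346135 yaw -62.80121885765626 roll 0.03383820437494597
full [9.923 3.703 5.719 0.001 0.001 0.330] mm 120.36608684916149
[1.985, 0.741, 1.144, 0.0, 0.0, 0.066]
[3.969, 1.481, 2.288, 0.0, 0.0, 0.132]
[5.954, 2.222, 3.431, 0.0, 0.0, 0.198]
[7.938, 2.962, 4.575, 0.001, 0.001, 0.264]
[9.923, 3.703, 5.719, 0.001, 0.001, 0.33]
```

carry_out(series=[[[2.4,0.9,0.5,0,0,0.08,3.0],[4.8,1.8,1.5,0,0,0.16,3.0],[7.2,2.7,3.0,0,0,0.24,3.0],[9.0,3.4,4.5,0,0,0.3,3.0],[9.9,3.7,5.7,0,0,0.33,3.0]]])

```text
clock: 8.6
eef_pos: [492.4, 342.1, 139.1]
tool_rot: [3.141, -0.0, 1.722]
force: [-0.2, -1.0, 0.1]
width: 48.5
```

```bash
python3 wp.py "[0,0,0]" 0 0 5 5 493.7,340.6,26,3.1416,0,1.716
```

```text
8.6 [492.382 342.147 139.102] [-0.222 -1.049  0.109] [-0.030  0.089  0.005] 48.458655150073646 [-0.692  0.668  0.060  1.753 -0.057  0.722 -0.451]
mid S [-76.637 423.827 159.502] foot S [-97.885 521.543 159.543] tilt -0.02359355614581965 yaw -81.33204203823249 roll 0.026881040551411942
full [-0.177  0.102 11.310  0.000 -0.000  0.006] mm 113.12060751850166
[-0.035, 0.02, 2.262, 0.0, -0.0, 0.001]
[-0.071, 0.041, 4.524, 0.0, -0.0, 0.002]
[-0.106, 0.061, 6.786, 0.0, -0.0, 0.004]
[-0.142, 0.081, 9.048, 0.0, -0.0, 0.005]
[-0.177, 0.102, 11.31, 0.0, -0.0, 0.006]
```

carry_out(series=[[[-0.1,0,2.5,0,0,0.005,3.0],[-0.15,0.1,5.5,0,0,0.005,3.0],[-0.15,0.1,8.5,0,0,0.005,3.0],[-0.15,0.1,10.3,0,0,0.005,3.0],[-0.15,0.1,11.2,0,0,0.005,3.0]]])

```text
clock: 9.02
eef_pos: [493.6, 335.7, 25.6]
tool_rot: [-3.138, 0.003, 1.716]
force: [-0.4, 0.0, -2.0]
width: 48.4
```

carry_out(series=[[[0,0,0,0,0,0,3.0],[0,0,0,0,0,0,3.0]]])

```text
clock: 9.18
eef_pos: [496.3, 337.4, 29.5]
tool_rot: [3.139, 0.001, 1.716]
force: [1.1, 0.9, -0.7]
width: 48.5
```

```bash
python3 wp.py "[0,0,0]" 0 0 5 1 493.7,340.6,16.2,3.1416,0,1.716
```

```text
9.1833 [496.299 337.400  29.465] [ 1.060  0.872 -0.743] [0.062 0.006 0.012] 48.49034176916037 [-0.673  0.832  0.046  1.804 -0.066  0.505 -0.440]
mid S [-72.489 419.340  49.867] foot S [-93.103 517.192  49.811] tilt 0.03210173077569149 yaw -81.70380500537865 roll 0.15421324481583293
full [ 0.355 -0.215  1.326  0.003  0.001 -0.000] mm 13.891176438456974
[0.071, -0.043, 0.265, 0.001, 0.0, -0.0]
```

carry_out(series=[[[0.1,0,0.4,0,0,0,3.0],[0.2,-0.1,0.8,0,0,0,3.0],[0.25,-0.1,1.0,0,0,0,3.0],[0.25,-0.1,1.0,0,0,0,3.0]]])

```text
clock: 9.52
eef_pos: [495.2, 340.3, 20.2]
tool_rot: [3.137, -0.0, 1.716]
force: [0.1, 0.0, -0.7]
width: 48.4
```

```bash
python3 wp.py "[0,0,0]" 0 0 5 1 493.7,340.6,16.2,3.1416,0,1.716
```

```text
9.5167 [495.249 340.346  20.235] [ 0.082  0.018 -0.699] [-0.063  0.012  0.049] 48.389586665398454 [-0.677  0.847  0.045  1.805 -0.068  0.487 -0.443]
mid S [-73.747 422.190  40.635] foot S [-94.404 520.033  40.673] tilt -0.021699896208771486 yaw -81.67885652450751 roll 0.24170796827817484
full [ 0.047 -0.151  0.403  0.004 -0.000  0.000] mm 4.32943583838945
[0.009, -0.03, 0.081, 0.001, -0.0, 0.0]
```

carry_out(series=[[[0,-0.1,0.2,0,0,0,3.0],[0,-0.1,0.35,0,0,0,3.0],[0,-0.1,0.4,0,0,0,3.0],[0,-0.1,0.4,0,0,0,3.0]]])

```text
clock: 9.85
eef_pos: [494.4, 339.8, 16.1]
tool_rot: [3.138, 0.0, 1.716]
force: [0.5, 0.1, -0.3]
width: 48.2
```

carry_out(series=[[[0,0,0.05,0,0,0,3.0],[0,0,0.05,0,0,0,5.3],[0,0,0.05,0,0,0,6.5],[0,0,0.05,0,0,0,8.5],[0,0,0.05,0,0,0,8.5]]])

```text
clock: 10.27
eef_pos: [494.5, 339.8, 15.5]
tool_rot: [3.137, 0.0, 1.716]
force: [-0.3, 0.4, 0.9]
width: 84.4
```

```bash
python3 wp.py "[0,0,0]" 0 0 5 1 493.7,340.6,100,3.1416,0,1.716;python3 snap.py r1
```

```text
10.2667 [494.513 339.799  15.465] [-0.284  0.398  0.889] [ 0.018 -0.004  0.016] 84.39437367435727 [-0.677  0.854  0.044  1.808 -0.068  0.477 -0.443]
mid S [-74.448 421.606  35.866] foot S [-95.061 519.459  35.862] tilt 0.0023259224440430977 yaw -81.70472008792002 roll 0.23601648582734921
full [ 0.091 -0.034 -8.454  0.004  0.000 -0.000] mm 84.54293589656602
[0.018, -0.007, -1.691, 0.001, 0.0, -0.0]
10.2667 [-0.677  0.854  0.044  1.808 -0.068  0.477 -0.443] [494.513 339.799  15.465] [3.137 0.    1.716] [494.495 339.839  15.465] [-0.284  0.398  0.889] [ 0.018 -0.004  0.016] 84.39437367435727
```

View pics/r1.png

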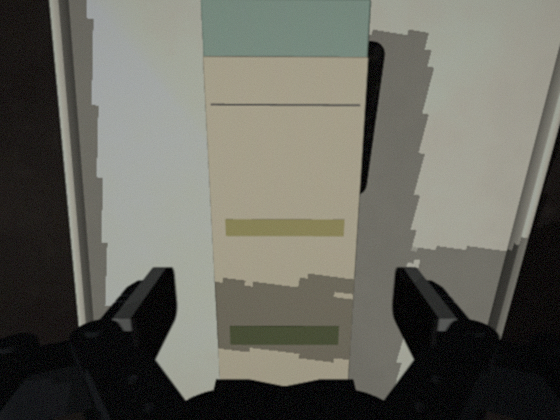

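The plate is back on its blocks, unshifted. I'll rise, lean the tool 34° about the jaw axis, check, then go down again.

carry_out(series=[[[0,0,-2,0,0,0,8.5],[0,0,-5.5,0,0,0,8.5],[0,0,-9,0,0,0,8.5],[0,0,-11,0,0,0,8.5],[0,0,-12,0,0,0,8.5]]])

```text
clock: 10.73
eef_pos: [495.5, 340.8, 138.8]
tool_rot: [3.133, -0.002, 1.715]
force: [0.8, 0.9, -0.1]
width: 84.9
```

```bash
cat > gp.py <<'E'
# target tool pose with grasp point G (plate coords offset d along plate), height h above nominal
import sys
from wp import *
mid=np.array([495.0,338.2,36.5]);Yp=-81.7
def gpose(beta,h,d=-6.0,tz=-20.0):
    e=np.array([np.cos(np.radians(Yp)),np.sin(np.radians(Yp)),0])
    return ttool(mid+d*e+np.array([0,0,h]),Yp,-beta,(0,0,tz))
if __name__=="__main__":
    beta,h,n,k=float(sys.argv[1]),float(sys.argv[2]),int(sys.argv[3]),int(sys.argv[4])
    s=read_state();T=toolT(s);Tt=gpose(beta,h)
    print(s["clock"],s["qpos"],s["eef_pos"],s["force"],"tilt",-np.degrees(np.arcsin(-T[2,0])),"tgt",Tt[:3,3])
    print("full",rel(T,Tt))
    sl=Slerp([0,1],R.from_matrix([T[:3,:3],Tt[:3,:3]]))
    for i in range(1,k+1):
        D=np.eye(4);D[:3,:3]=sl(i/n).as_matrix();D[:3,3]=T[:3,3]+(Tt[:3,3]-T[:3,3])*i/n
        print(rel(T,D).round(2).tolist())
E
python3 gp.py 34 100 7 5
```

```text
10.7333 [-0.691  0.667  0.065  1.756 -0.058  0.711 -0.452] [495.543 340.768 138.803] [ 0.751  0.868 -0.092] tilt 0.13997077392238588 tgt [492.519 355.204 119.919]
full [ 1.467 -0.108  1.891  0.009  0.591  0.002]
[0.21, -0.02, 0.27, 0.0, 0.08, 0.0]
[0.42, -0.03, 0.54, 0.0, 0.17, 0.0]
[0.63, -0.05, 0.81, 0.0, 0.25, 0.0]
[0.84, -0.06, 1.08, 0.0, 0.34, 0.0]
[1.05, -0.08, 1.35, 0.01, 0.42, 0.0]
```

carry_out(series=[[[0.2,0,0,0.005,0.1,0,8.5],[0.5,0,0,0.005,0.2,0,8.5],[0.7,0,0,0.008,0.3,0,8.5],[1.0,-0.1,0,0.008,0.4,0,8.5],[1.3,-0.1,0,0.009,0.5,0,8.5]]])

```text
clock: 11.15
eef_pos: [490.9, 352.4, 135.9]
tool_rot: [-3.138, -0.504, 1.716]
force: [0.6, -0.4, -1.9]
width: 85.1
```

```bash
python3 gp.py 34 100 3 3
```

```text
11.15 [-0.091  0.723 -0.474  1.912 -0.413  0.450  0.075] [490.935 352.432 135.871] [ 0.615 -0.399 -1.915] tilt 28.86465544319721 tgt [492.519 355.204 119.919]
full [-0.550  0.203  1.518 -0.004  0.090  0.000]
[-0.18, 0.07, 0.51, -0.0, 0.03, 0.0]
[-0.37, 0.14, 1.01, -0.0, 0.06, 0.0]
[-0.55, 0.2, 1.52, -0.0, 0.09, 0.0]
```

carry_out(series=[[[-0.2,0.1,0.5,0,0.05,0,8.5],[-0.55,0.2,1.5,0,0.09,0,8.5],[-0.55,0.2,1.5,0,0.09,0,8.5],[-0.55,0.2,1.5,0,0.09,0,8.5]]])

```text
clock: 11.48
eef_pos: [492.2, 353.9, 118.3]
tool_rot: [-3.132, -0.59, 1.71]
force: [-0.8, 0.6, 0.5]
width: 84.9
```

```bash
python3 gp.py 34 50 3 3
```

```text
11.4833 [ 0.018  0.804 -0.581  1.929 -0.450  0.392  0.170] [492.232 353.911 118.275] [-0.764  0.582  0.506] tilt 33.77636700702077 tgt [492.519 355.204  69.919]
full [-2.585  0.088  4.088 -0.007  0.004 -0.005]
[-0.86, 0.03, 1.36, -0.0, 0.0, -0.0]
[-1.72, 0.06, 2.73, -0.0, 0.0, -0.0]
[-2.59, 0.09, 4.09, -0.01, 0.0, -0.0]
```

carry_out(series=[[[-1.0,0,1.6,0,0,0,8.5],[-2.1,0.1,3.3,0,0,0,8.5],[-3.2,0.1,5.0,0,0,0,8.5],[-3.9,0.1,6.1,0,0,0,8.5],[-3.9,0.1,6.1,0,0,0,8.5]]])

```text
clock: 11.9
eef_pos: [491.4, 357.1, 45.4]
tool_rot: [-3.132, -0.589, 1.715]
force: [0.2, -0.2, -0.0]
width: 85.0
```

```bash
python3 snap.py r2a; python3 snap.py r2; python3 gp.py 34 0 3 3
```

```text
11.9 [ 0.014  0.943 -0.588  1.94  -0.45   0.263  0.244] [491.377 357.122  45.372] [-3.132 -0.589  1.715] [491.919 357.535  46.815] [ 0.16  -0.207 -0.015] [-0.541 -0.081  0.02 ] 85.01146793734421
11.95 [ 0.014  0.941 -0.589  1.94  -0.45   0.264  0.243] [491.919 357.535  46.815] [-3.134 -0.589  1.716] [492.585 357.805  47.855] [-0.588 -0.72   0.08 ] [-0.562 -0.104  0.013] 84.98370225548564
12.0 [ 0.015  0.939 -0.590  1.939 -0.450  0.264  0.243] [492.585 357.805  47.855] [0.428 0.950 0.487] tilt 33.80564295329515 tgt [492.519 355.204  19.919]
full [-1.767 -0.032  2.179 -0.006  0.003  0.001]
[-0.59, -0.01, 0.73, -0.0, 0.0, 0.0]
[-1.18, -0.02, 1.45, -0.0, 0.0, 0.0]
[-1.77, -0.03, 2.18, -0.01, 0.0, 0.0]
```

View pics/r2.png

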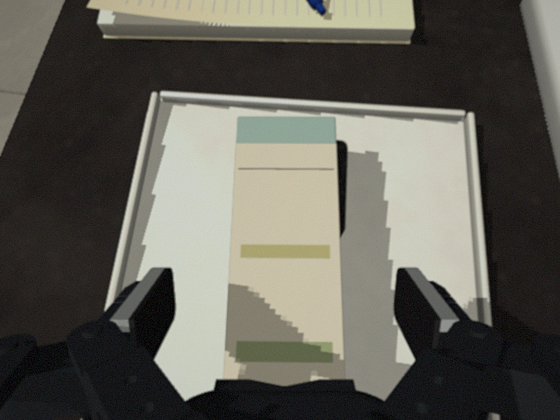

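carry_out(series=[[[-0.5,0,0.6,0,0,0,8.5],[-1.0,0,1.2,0,0,0,8.5],[-1.5,0,1.8,0,0,0,8.5],[-1.7,0,2.1,0,0,0,8.5],[-1.7,0,2.1,0,0,0,8.5]]])

```text
clock: 12.42
eef_pos: [493.6, 354.2, 20.4]
tool_rot: [-3.137, -0.589, 1.715]
force: [0.4, 0.3, 0.3]
width: 85.0
```

```bash
python3 snap.py r3a; python3 snap.py r3; python3 gp.py 34 0 3 1
```

```text
12.4167 [-0.002  0.98  -0.551  1.94  -0.592  0.237  0.409] [493.566 354.218  20.364] [-3.137 -0.589  1.715] [493.616 354.45   20.784] [0.429 0.292 0.312] [-0.557 -0.107  0.057] 85.02828014682343
12.4667 [-0.001  0.98  -0.552  1.94  -0.59   0.237  0.407] [493.616 354.45   20.784] [-3.137 -0.59   1.715] [493.673 354.597  21.082] [0.055 0.051 0.486] [-0.567 -0.091 -0.001] 84.77856310039779
12.5167 [-0.001  0.980 -0.553  1.940 -0.589  0.237  0.407] [493.673 354.597  21.082] [ 0.382 -0.415  0.415] tilt 33.80508187696508 tgt [492.519 355.204  19.919]
full [-0.001 -0.105  0.140 -0.004  0.003  0.000]
[-0.0, -0.03, 0.05, -0.0, 0.0, 0.0]
```

View pics/r3.png

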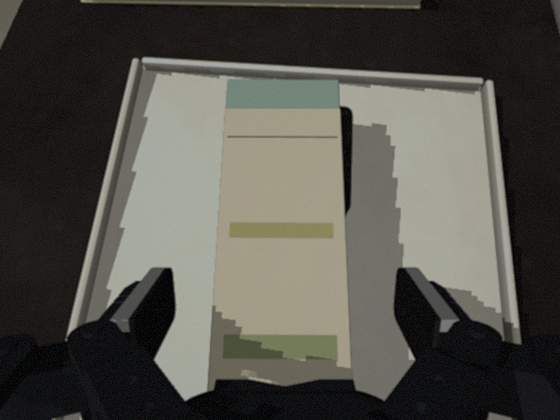

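carry_out(series=[[[0,-0.1,0.1,0,0,0,6.0],[0,-0.1,0.1,0,0,0,4.5],[0,-0.1,0.1,0,0,0,3.0],[0,-0.1,0.1,0,0,0,3.0],[0,-0.1,0.1,0,0,0,3.0]]])

```text
clock: 12.93
eef_pos: [492.6, 355.0, 20.4]
tool_rot: [-3.137, -0.591, 1.716]
force: [-0.9, -1.4, 5.3]
width: 48.6
```

carry_out(series=[[[0,0,0,0,0,0,3.0],[0,0,0,0,0,0,3.0],[0,0,0,0,0,0,3.0]]])

```text
clock: 13.18
eef_pos: [492.6, 354.9, 20.4]
tool_rot: [-3.137, -0.591, 1.715]
force: [-1.1, -2.6, 5.8]
width: 48.5
```

```bash
python3 snap.py r4; python3 gp.py 34 0 3 1
```

```text
13.1833 [-0.006  0.979 -0.546  1.942 -0.62   0.237  0.436] [492.622 354.943  20.419] [-3.137 -0.591  1.715] [492.684 354.944  20.423] [-1.052 -2.558  5.823] [-0.261  0.073  0.076] 48.514865745254404
13.2333 [-0.006  0.979 -0.546  1.942 -0.620  0.237  0.436] [492.684 354.944  20.423] [-0.451 -2.623  5.605] tilt 33.84303421599932 tgt [492.519 355.204  19.919]
full [-0.005 -0.012  0.058 -0.004  0.003 -0.000]
[-0.0, -0.0, 0.02, -0.0, 0.0, -0.0]
```

View pics/r4.png

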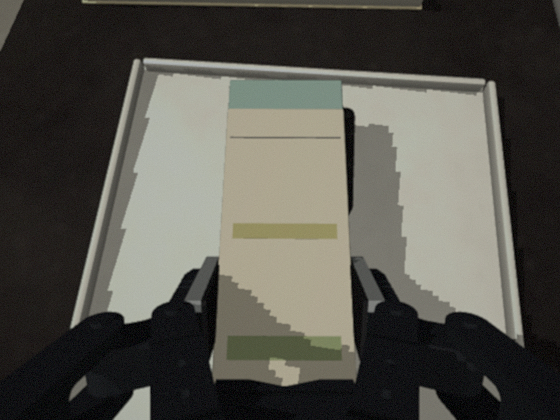

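```bash
cat > pp.py <<'E'
import sys
from wp import *
def plateT(M,yaw,tilt):
    y=np.radians(yaw);t=np.radians(tilt);e=np.array([np.cos(y),np.sin(y),0]);k=np.array([0,0,1.])
    x=e*np.cos(t)+k*np.sin(t);z=-e*np.sin(t)+k*np.cos(t);T=mk([0,0,0],x,z);T[:3,3]=M;return T
def pinfo(T,Pt):
    P=T@Pt;m=P[:3,3];px=P[:3,0];f=m-100*px
    print("mid S",W2S(m),"foot S",W2S(f),"tilt %.2f yaw %.2f (stand %.2f) roll %.2f"%(np.degrees(np.arcsin(px[2])),np.degrees(np.arctan2(px[1],px[0])),Y,np.degrees(np.arcsin(P[2,1]))))
if __name__=="__main__":
    Pt=np.load("Pt.npy")
    M=eval(sys.argv[1],{"S":lambda *a:S2W(*a)});yaw,tilt=float(sys.argv[2]),float(sys.argv[3]);n,k=int(sys.argv[4]),int(sys.argv[5])
    s=read_state();T=toolT(s);print(s["clock"],s["eef_pos"],"F",s["force"],"M",s["torque"],s["width"],s["qpos"]);pinfo(T,Pt)
    print("F in tool",T[:3,:3].T@s["force"])
    Tt=plateT(M,yaw,tilt)@np.linalg.inv(Pt);r=rel(T,Tt);print("full",r,"mm %.1f"%(np.linalg.norm(r[:3])*10),"tgt tcp",Tt[:3,3])
    sl=Slerp([0,1],R.from_matrix([T[:3,:3],Tt[:3,:3]]))
    for i in range(1,k+1):
        D=np.eye(4);D[:3,:3]=sl(i/n).as_matrix();D[:3,3]=T[:3,3]+(Tt[:3,3]-T[:3,3])*i/n
        print(rel(T,D).round(3).tolist())
E
python3 - <<'E'
from pp import *
T=toolT(read_state());Pt=np.linalg.inv(T)@plateT([495.0,338.2,36.5],-81.7,0);np.save("Pt.npy",Pt);print(Pt)
pinfo(T,Pt)
E
python3 pp.py "[495,338.2,150]" -81.7 0 4 4
```

```text
[[ -0.831   0.000   0.557  -5.085]
 [ -0.002   1.000  -0.004  -0.220]
 [ -0.557  -0.004  -0.831 -22.766]
 [  0.000   0.000   0.000   1.000]]
mid S [-74.423 421.659  36.500] foot S [-95.043 519.510  36.500] tilt 0.00 yaw -81.70 (stand -3.60) roll 0.00
13.2333 [492.684 354.944  20.423] F [-0.451 -2.623  5.605] M [-0.259  0.024  0.007] 48.29735896893135 [-0.006  0.979 -0.546  1.942 -0.620  0.237  0.436]
mid S [-74.423 421.659  36.500] foot S [-95.043 519.510  36.500] tilt 0.00 yaw -81.70 (stand -3.60) roll 0.00
F in tool [ 1.019 -0.851 -6.061]
full [ 6.321 -0.040 -9.427 -0.000  0.000 -0.000] mm 113.5 tgt tcp [492.684 354.944 133.923]
[1.58, -0.01, -2.357, -0.0, 0.0, 0.0]
[3.161, -0.02, -4.713, -0.0, 0.0, 0.0]
[4.741, -0.03, -7.07, -0.0, 0.0, 0.0]
[6.321, -0.04, -9.427, -0.0, 0.0, 0.0]
```

carry_out(series=[[[0.4,0,-0.6,0,0,0,3.0],[1.4,0,-2.1,0,0,0,3.0],[2.8,0,-4.2,0,0,0,3.0],[4.3,0,-6.4,0,0,0,3.0],[5.7,0,-8.5,0,0,0,3.0]]])

```text
clock: 13.65
eef_pos: [492.3, 354.7, 123.1]
tool_rot: [-3.135, -0.59, 1.714]
force: [0.1, 0.9, -1.1]
width: 48.4
```

```bash
python3 pp.py "[500,310,220]" -78 0 5 5
```

```text
13.65 [492.279 354.710 123.117] F [ 0.137  0.875 -1.121] M [-0.696 -0.191  0.001] 48.39717946315382 [-0.046  0.771 -0.478  1.930 -0.622  0.433  0.327]
mid S [-74.787 421.421 139.211] foot S [-95.408 519.271 139.117] tilt 0.05 yaw -81.70 (stand -3.60) roll -0.10
F in tool [0.080 0.269 1.401]
full [ 2.127 -0.028 -8.300  0.034  0.001 -0.055] mm 85.7 tgt tcp [496.608 326.560 203.923]
[0.425, -0.006, -1.66, 0.007, 0.0, -0.011]
[0.851, -0.011, -3.32, 0.014, 0.0, -0.022]
[1.276, -0.017, -4.98, 0.021, 0.0, -0.033]
[1.702, -0.022, -6.64, 0.028, 0.001, -0.044]
[2.127, -0.028, -8.3, 0.034, 0.001, -0.055]
```

carry_out(series=[[[0.4,0,-1.7,0.007,0,-0.011,3.0],[0.9,0,-3.4,0.014,0,-0.022,3.0],[1.3,0,-5.1,0.021,0,-0.033,3.0],[1.7,0,-6.8,0.028,0,-0.044,3.0],[2.1,0,-8.3,0.034,0,-0.055,3.0]]])

```text
clock: 14.07
eef_pos: [497.2, 325.8, 203.7]
tool_rot: [-3.139, -0.589, 1.782]
force: [-0.2, -0.3, -0.9]
width: 48.7
```

```bash
python3 snap.py r5;python3 pp.py "[520,80,225]" -35 0 8 5
```

```text
14.0667 [-0.019  0.639 -0.429  1.86  -0.551  0.672  0.285] [497.16  325.826 203.741] [-3.139 -0.589  1.782] [499.244 325.622 206.198] [-0.2   -0.305 -0.877] [-0.665 -0.151 -0.013] 48.68117849665008
14.1167 [499.244 325.622 206.198] F [ 0.619 -0.671  1.076] M [-0.610 -0.156 -0.071] 48.698766865486206 [-0.018  0.636 -0.428  1.857 -0.551  0.674  0.285]
mid S [-65.086 393.051 222.298] foot S [-91.915 489.384 222.156] tilt 0.08 yaw -78.04 (stand -3.60) roll 0.36
F in tool [-0.056  0.468 -1.330]
full [-19.134  -4.256 -13.132   0.423   0.001  -0.621] mm 235.9 tgt tcp [506.226  89.798 208.923]
[-2.392, -0.532, -1.642, 0.053, 0.0, -0.078]
[-4.784, -1.064, -3.283, 0.106, 0.0, -0.155]
[-7.175, -1.596, -4.925, 0.159, 0.0, -0.233]
[-9.567, -2.128, -6.566, 0.211, 0.001, -0.31]
[-11.959, -2.66, -8.208, 0.264, 0.001, -0.388]
```

View pics/r5.png

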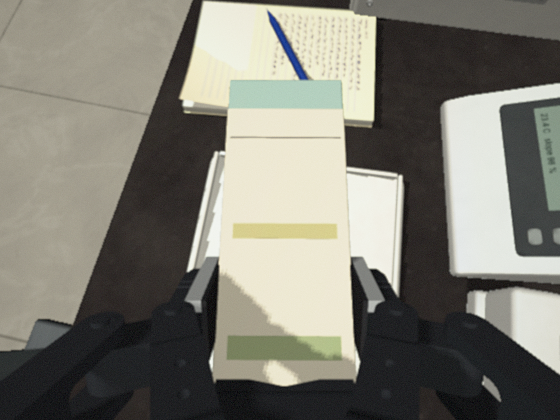

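The plate is held firmly, at the same place in the image as before the lift. I'll carry on to the stand.

carry_out(series=[[[-2.4,-0.5,-1.6,0.053,0,-0.078,3.0],[-4.8,-1.1,-3.3,0.106,0,-0.155,3.0],[-7.2,-1.6,-4.9,0.159,0,-0.233,3.0],[-9.6,-2.1,-6.6,0.211,0,-0.31,3.0],[-12.0,-2.7,-8.2,0.264,0,-0.388,3.0]]])

```text
clock: 14.53
eef_pos: [501.5, 176.7, 203.5]
tool_rot: [-3.134, -0.591, 2.251]
force: [0.5, 0.7, -0.1]
width: 48.3
```

```bash
python3 pp.py "S(-10,40,220)" -16 12 8 5
```

```text
14.5333 [501.466 176.675 203.523] F [ 0.531  0.693 -0.143] M [-0.516 -0.424 -0.019] 48.27549904865115 [ 0.169  0.727 -0.429  1.660 -0.262  1.112  0.634]
mid S [-46.421 248.368 219.588] foot S [-114.224  321.871  219.663] tilt -0.04 yaw -50.91 (stand -3.60) roll -0.14
F in tool [0.090 0.851 0.227]
full [-15.437 -12.243  -9.946   0.283  -0.207  -0.540] mm 220.7 tgt tcp [522.686 -42.995 200.760]
[-1.93, -1.53, -1.243, 0.035, -0.026, -0.067]
[-3.859, -3.061, -2.487, 0.071, -0.052, -0.135]
[-5.789, -4.591, -3.73, 0.106, -0.078, -0.202]
[-7.718, -6.122, -4.973, 0.142, -0.103, -0.27]
[-9.648, -7.652, -6.216, 0.177, -0.129, -0.337]
```

carry_out(series=[[[-2.1,-1.7,-1.3,0.038,-0.028,-0.073,3.0],[-4.2,-3.3,-2.7,0.077,-0.056,-0.147,3.0],[-6.3,-5.0,-4.1,0.115,-0.085,-0.22,3.0],[-8.4,-6.7,-5.4,0.154,-0.113,-0.294,3.0],[-10.5,-8.3,-6.8,0.192,-0.14,-0.367,3.0]]])

```text
clock: 14.95
eef_pos: [515.4, 28.0, 201.6]
tool_rot: [3.13, -0.448, 2.674]
force: [-0.8, -0.1, -1.2]
width: 48.3
```

```bash
python3 pp.py "S(-10,0,200)" -3.6 42 7 5
```

```text
14.95 [515.435  27.995 201.627] F [-0.779 -0.114 -1.189] M [-0.212 -0.457  0.033] 48.341515877554784 [ 0.268  0.728 -0.421  1.571  0.029  1.267  0.979]
mid S [-21.456 107.228 219.937] foot S [-112.123  146.953  205.745] tilt 8.16 yaw -27.26 (stand -3.60) roll 0.80
F in tool [ 0.066 -0.468  1.345]
full [-6.978 -9.507 -0.701  0.077 -0.581 -0.407] mm 118.1 tgt tcp [531.027 -86.434 176.742]
[-0.997, -1.358, -0.1, 0.011, -0.083, -0.058]
[-1.994, -2.716, -0.2, 0.022, -0.166, -0.116]
[-2.99, -4.074, -0.3, 0.033, -0.249, -0.175]
[-3.987, -5.433, -0.4, 0.044, -0.332, -0.233]
[-4.984, -6.791, -0.501, 0.055, -0.415, -0.291]
```

carry_out(series=[[[-1.2,-1.6,-0.1,0.013,-0.097,-0.068,3.0],[-2.3,-3.2,-0.2,0.026,-0.194,-0.136,3.0],[-3.5,-4.7,-0.35,0.038,-0.29,-0.203,3.0],[-4.6,-6.3,-0.5,0.051,-0.387,-0.271,3.0],[-5.8,-7.9,-0.6,0.064,-0.484,-0.339,3.0]]])

```text
clock: 15.37
eef_pos: [528.6, -65.5, 181.9]
tool_rot: [3.125, 0.05, 3.011]
force: [0.4, -0.9, -2.4]
width: 48.3
```

```bash
python3 pp.py "S(-10,0,180)" -3.6 42 3 3
```

```text
15.3667 [528.579 -65.491 181.906] F [ 0.375 -0.919 -2.443] M [-0.102  0.072 -0.032] 48.304377509509365 [ 0.367  0.533 -0.420  1.936  0.318  0.684  1.202]
mid S [-11.671  20.017 204.892] foot S [-91.578  26.563 145.126] tilt 36.70 yaw -8.28 (stand -3.60) roll 1.17
F in tool [-0.368 -0.902  2.450]
full [-0.389 -2.086  2.505  0.014 -0.092 -0.068] mm 32.8 tgt tcp [531.027 -86.434 156.742]
[-0.13, -0.695, 0.835, 0.005, -0.031, -0.023]
[-0.259, -1.391, 1.67, 0.009, -0.061, -0.045]
[-0.389, -2.086, 2.505, 0.014, -0.092, -0.068]
```

carry_out(series=[[[-0.15,-0.8,0.8,0.005,-0.035,-0.026,3.0],[-0.3,-1.6,1.7,0.01,-0.07,-0.05,3.0],[-0.4,-2.1,2.5,0.014,-0.092,-0.068,3.0],[-0.4,-2.1,2.5,0.014,-0.092,-0.068,3.0],[-0.4,-2.1,2.5,0.014,-0.092,-0.068,3.0]]])

```text
clock: 15.78
eef_pos: [529.9, -86.6, 156.1]
tool_rot: [-3.138, 0.135, 3.073]
force: [0.5, -0.4, -0.6]
width: 48.4
```

```bash
python3 snap.py h1a; python3 snap.py h1; python3 pp.py "S(5,0,110)" -3.6 42 3 3; python3 - <<'E'
from h import *
d=get_image("side");cv2.imwrite("pics/side1.png",cv2.resize(d["img"][100:280,200:400],None,fx=3,fy=3,interpolation=cv2.INTER_CUBIC))
E
```

```text
15.7833 [ 0.371  0.542 -0.374  2.029  0.414  0.501  1.207] [529.852 -86.613 156.092] [-3.138  0.135  3.073] [530.804 -86.288 156.588] [ 0.473 -0.427 -0.6  ] [ 0.012  0.138 -0.013] 48.41772800609195
15.8333 [ 0.371  0.542 -0.375  2.028  0.414  0.501  1.207] [530.804 -86.288 156.588] [-3.138  0.137  3.074] [531.294 -86.194 156.844] [-0.43   0.088 -0.415] [0.051 0.241 0.041] 48.52005125562518
15.8833 [531.294 -86.194 156.844] F [ 0.945  0.117 -0.749] M [ 0.042  0.143 -0.072] 48.52268965832769 [ 0.371  0.542 -0.375  2.027  0.415  0.500  1.207]
mid S [ -9.639   0.224 180.093] foot S [-84.269   0.623 113.533] tilt 41.73 yaw -3.91 (stand -3.60) roll 0.06
F in tool [-0.823  0.184  0.870]
full [-0.499  0.004  7.146  0.000 -0.005 -0.005] mm 71.6 tgt tcp [545.998 -87.376  86.742]
[-0.166, 0.001, 2.382, 0.0, -0.002, -0.002]
[-0.333, 0.002, 4.764, 0.0, -0.003, -0.003]
[-0.499, 0.004, 7.146, 0.0, -0.005, -0.005]
```

View pics/h1.png

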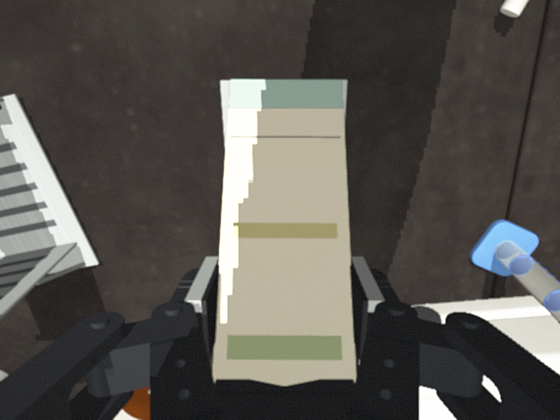

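View pics/side1.png

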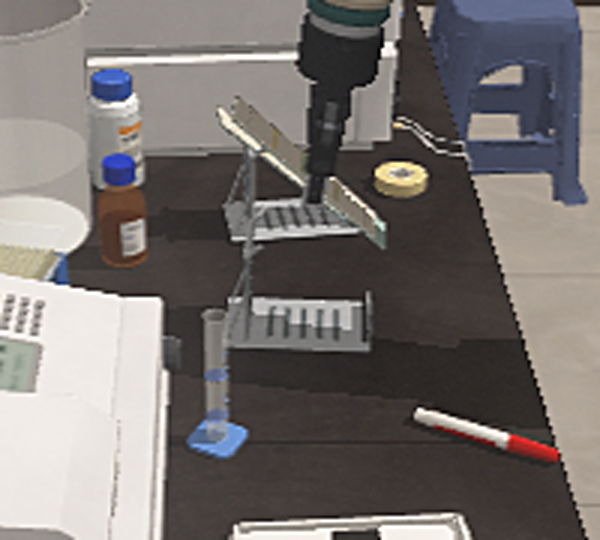

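```bash
python3 pp.py "S(9,0,98)" -3.6 42 3 3
```

```text
15.9333 [531.458 -86.240 156.932] F [-0.143  0.564 -0.623] M [ 0.009  0.143 -0.033] 48.6355848291627 [ 0.371  0.542 -0.375  2.027  0.415  0.500  1.207]
mid S [ -9.481   0.191 180.182] foot S [-84.087   0.576 113.595] tilt 41.75 yaw -3.90 (stand -3.60) roll 0.05
F in tool [0.265 0.555 0.590]
full [-0.710  0.014  8.397  0.000 -0.004 -0.004] mm 84.3 tgt tcp [549.990 -87.627  74.742]
[-0.237, 0.005, 2.799, 0.0, -0.001, -0.001]
[-0.473, 0.009, 5.598, 0.0, -0.003, -0.003]
[-0.71, 0.014, 8.397, 0.0, -0.004, -0.004]
```

carry_out(series=[[[-0.2,0,1.5,0,0,0,3.0],[-0.3,0,3.3,0,-0.002,-0.002,3.0],[-0.45,0,5.0,0,-0.003,-0.004,3.0],[-0.55,0,6.3,0,-0.004,-0.004,3.0],[-0.6,0,7.0,0,-0.004,-0.004,3.0]]])

```text
clock: 16.35
eef_pos: [546.4, -87.7, 86.8]
tool_rot: [-3.137, 0.14, 3.078]
force: [-0.7, -0.1, -1.8]
width: 48.3
```

carry_out(series=[[[0,0,0,0,0,0,3.0],[0,0,0,0,0,0,3.0]]])

```text
clock: 16.52
eef_pos: [546.4, -87.9, 88.2]
tool_rot: [-3.137, 0.141, 3.078]
force: [0.4, 0.6, -1.9]
width: 48.4
```

```bash
python3 snap.py h2;python3 pp.py "S(9,0,98)" -3.6 42 3 3;python3 - <<'E'
from h import *
d=get_image("side");cv2.imwrite("pics/side2.png",cv2.resize(d["img"][130:240,240:360],None,fx=5,fy=5,interpolation=cv2.INTER_CUBIC))
E
```

```text
16.5167 [ 0.291  0.665 -0.269  2.041  0.5    0.35   1.135] [546.378 -87.917  88.165] [-3.137  0.141  3.078] [546.576 -88.1    88.605] [ 0.418  0.616 -1.852] [-0.027  0.176  0.003] 48.39486879665846
16.5667 [546.576 -88.100  88.605] F [ 0.224 -0.110 -1.959] M [-0.012  0.209 -0.041] 48.233260611326784 [ 0.292  0.664 -0.269  2.041  0.500  0.350  1.135]
mid S [  5.631  -0.682 111.862] foot S [-68.707  -0.652  44.975] tilt 41.98 yaw -3.62 (stand -3.60) roll -0.01
F in tool [ 0.049 -0.087  1.973]
full [-0.138  0.075  1.420 -0.000 -0.000 -0.001] mm 14.3 tgt tcp [549.990 -87.627  74.742]
[-0.046, 0.025, 0.473, -0.0, -0.0, -0.0]
[-0.092, 0.05, 0.947, -0.0, -0.0, -0.0]
[-0.138, 0.075, 1.42, -0.0, -0.0, -0.001]
```

View pics/h2.png

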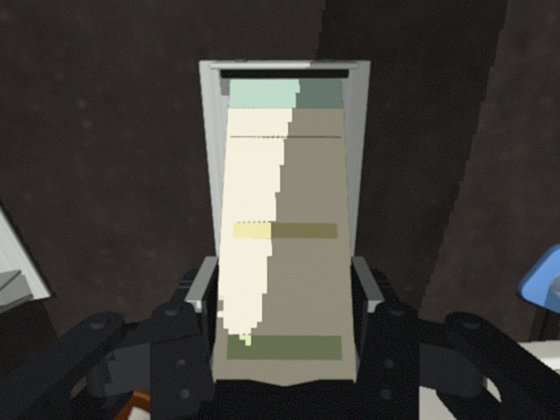

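View pics/side2.png

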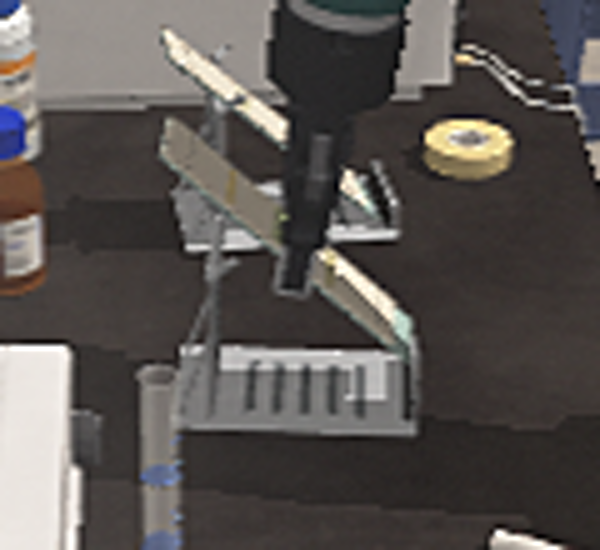

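```bash
python3 pp.py "S(13.9,0,87.5)" -3.6 42 4 4; python3 pp.py "S(16.4,0,81.6)" -3.6 42 4 0
```

```text
16.6167 [546.630 -88.209  88.838] F [-0.427 -0.497  0.108] M [ 0.016  0.187 -0.021] 48.28017800628906 [ 0.292  0.664 -0.269  2.041  0.500  0.350  1.135]
mid S [  5.681  -0.787 112.097] foot S [-68.627  -0.750  45.177] tilt 42.01 yaw -3.63 (stand -3.60) roll -0.02
F in tool [ 0.375 -0.524 -0.160]
full [-0.464  0.091  2.551 -0.000  0.000 -0.001] mm 25.9 tgt tcp [554.880 -87.935  64.242]
[-0.116, 0.023, 0.638, -0.0, 0.0, -0.0]
[-0.232, 0.046, 1.275, -0.0, 0.0, -0.0]
[-0.348, 0.068, 1.913, -0.0, 0.0, -0.001]
[-0.464, 0.091, 2.551, -0.0, 0.0, -0.001]
16.6167 [546.630 -88.209  88.838] F [-0.427 -0.497  0.108] M [ 0.016  0.187 -0.021] 48.28017800628906 [ 0.292  0.664 -0.269  2.041  0.500  0.350  1.135]
mid S [  5.681  -0.787 112.097] foot S [-68.627  -0.750  45.177] tilt 42.01 yaw -3.63 (stand -3.60) roll -0.02
F in tool [ 0.375 -0.524 -0.160]
full [-0.628  0.094  3.170 -0.000  0.000 -0.001] mm 32.3 tgt tcp [557.375 -88.092  58.342]
```

carry_out(series=[[[-0.15,0,0.7,0,0,0,3.0],[-0.3,0.1,1.5,0,0,0,3.0],[-0.4,0.1,2.2,0,0,0,3.0],[-0.46,0.1,2.5,0,0,0,3.0],[-0.46,0.1,2.5,0,0,0,3.0]]])

```text
clock: 17.03
eef_pos: [553.8, -87.8, 62.8]
tool_rot: [-3.137, 0.139, 3.078]
force: [0.2, 0.8, -1.2]
width: 48.7
```

carry_out(series=[[[0,0,0,0,0,0,3.0],[0,0,0,0,0,0,3.0]]])

```text
clock: 17.2
eef_pos: [554.1, -87.9, 63.8]
tool_rot: [-3.137, 0.141, 3.078]
force: [-0.1, 1.1, -0.6]
width: 48.5
```

```bash
python3 pp.py "S(16.4,0,81.6)" -3.6 42 6 6
```

```text
17.2 [554.107 -87.930  63.835] F [-0.120  1.096 -0.625] M [-0.010  0.200  0.037] 48.46187463007212 [ 0.264  0.713 -0.234  2.032  0.525  0.307  1.110]
mid S [13.161 -0.038 87.091] foot S [-61.249  -0.002  20.284] tilt 41.92 yaw -3.63 (stand -3.60) roll -0.02
F in tool [0.276 1.088 0.587]
full [-0.247  0.007  0.590 -0.000 -0.001 -0.001] mm 6.4 tgt tcp [557.375 -88.092  58.342]
[-0.041, 0.001, 0.098, -0.0, -0.0, -0.0]
[-0.082, 0.002, 0.197, -0.0, -0.0, -0.0]
[-0.123, 0.004, 0.295, -0.0, -0.001, -0.0]
[-0.165, 0.005, 0.393, -0.0, -0.001, -0.0]
[-0.206, 0.006, 0.492, -0.0, -0.001, -0.001]
[-0.247, 0.007, 0.59, -0.0, -0.001, -0.001]
```

carry_out(series=[[[-0.06,0,0.08,0,0,0,3.0],[-0.11,0,0.17,0,0,0,3.0],[-0.17,0,0.25,0,0,0,3.0],[-0.2,0,0.3,0,0,0,3.0],[-0.2,0,0.3,0,0,0,3.0]]])

```text
clock: 17.62
eef_pos: [556.7, -88.1, 61.2]
tool_rot: [-3.137, 0.141, 3.078]
force: [-0.6, -1.2, -1.1]
width: 48.7
```

```bash
python3 pp.py "S(16.4,0,81.6)" -3.6 42 6 0
```

```text
17.6167 [556.673 -88.116  61.163] F [-0.614 -1.234 -1.065] M [-0.037  0.179 -0.024] 48.68086700493404 [ 0.263  0.720 -0.232  2.026  0.527  0.305  1.109]
mid S [15.727 -0.062 84.419] foot S [-58.665  -0.028  17.592] tilt 41.93 yaw -3.63 (stand -3.60) roll -0.02
F in tool [ 0.679 -1.267  0.985]
full [-0.030  0.008  0.289 -0.000 -0.001 -0.001] mm 2.9 tgt tcp [557.375 -88.092  58.342]
```

carry_out(series=[[[-0.03,0,0.04,0,0,0,3.0],[-0.06,0,0.08,0,0,0,3.0],[-0.06,0,0.08,0,0,0,3.0]]])

```text
clock: 17.87
eef_pos: [557.3, -88.2, 60.4]
tool_rot: [-3.137, 0.141, 3.078]
force: [0.6, 0.7, -1.4]
width: 48.5
```

```bash
python3 pp.py "S(16.4,0,81.6)" -3.6 42 6 0
```

```text
17.8667 [557.310 -88.174  60.429] F [ 0.558  0.673 -1.435] M [0.030 0.145 0.008] 48.54549782906866 [ 0.262  0.722 -0.231  2.025  0.527  0.305  1.109]
mid S [16.369 -0.080 83.685] foot S [-58.031  -0.042  16.867] tilt 41.93 yaw -3.63 (stand -3.60) roll -0.02
F in tool [-0.307  0.714  1.490]
full [ 0.023  0.010  0.207 -0.000 -0.001 -0.001] mm 2.1 tgt tcp [557.375 -88.092  58.342]
```

carry_out(series=[[[-0.03,0,0.04,0,0,0,3.0],[-0.06,0,0.08,0,0,0,3.0],[-0.06,0,0.08,0,0,0,3.0],[-0.06,0,0.08,0,0,0,3.0]]])

```text
clock: 18.2
eef_pos: [558.0, -88.2, 59.8]
tool_rot: [-3.137, 0.141, 3.078]
force: [-0.3, -0.4, -1.5]
width: 48.3
```

```bash
python3 pp.py "S(16.4,0,81.6)" -3.6 42 6 0
```

```text
18.2 [558.001 -88.193  59.762] F [-0.339 -0.407 -1.547] M [0.014 0.131 0.007] 48.28408094874901 [ 0.262  0.723 -0.231  2.023  0.527  0.305  1.109]
mid S [17.060 -0.055 83.017] foot S [-57.340  -0.023  16.199] tilt 41.93 yaw -3.62 (stand -3.60) roll -0.02
F in tool [ 0.526 -0.421  1.489]
full [ 0.082  0.007  0.132 -0.000 -0.001 -0.001] mm 1.6 tgt tcp [557.375 -88.092  58.342]
```

carry_out(series=[[[-0.03,0,0.04,0,0,0,3.0],[-0.06,0,0.08,0,0,0,3.0],[-0.06,0,0.08,0,0,0,3.0],[-0.06,0,0.08,0,0,0,3.0]]])

```text
clock: 18.53
eef_pos: [558.4, -88.3, 59.2]
tool_rot: [-3.137, 0.141, 3.078]
force: [-1.6, -0.2, 1.6]
width: 48.8
```

```bash
python3 pp.py "S(16.4,0,81.6)" -3.6 42 6 0
```

```text
18.5333 [558.427 -88.301  59.155] F [-1.590 -0.245  1.611] M [0.105 0.316 0.079] 48.76519716932312 [ 0.261  0.725 -0.230  2.022  0.527  0.305  1.109]
mid S [17.500 -0.132 82.410] foot S [-56.921  -0.108  15.615] tilt 41.91 yaw -3.62 (stand -3.60) roll -0.03
F in tool [ 1.330 -0.355 -1.814]
full [ 0.117  0.015  0.065 -0.001 -0.002 -0.001] mm 1.3 tgt tcp [557.375 -88.092  58.342]
```

The rest contact shows clearly: about 3 N along the plate normal, and the pose agrees with the computed lie to 0.2 mm. Now I'll slide down-slope toward the stop.

carry_out(series=[[[0.15,0,0.1,0,0,0,3.0],[0.31,0,0.21,0,0,0,3.0],[0.48,0,0.32,0,0,0,3.0],[0.64,0,0.43,0,0,0,3.0],[0.64,0,0.43,0,0,0,3.0]]])

```text
clock: 18.95
eef_pos: [552.1, -87.9, 53.4]
tool_rot: [-3.137, 0.14, 3.078]
force: [-1.5, 0.5, 0.0]
width: 48.5
```

```bash
python3 pp.py "S(9,0,75)" -3.6 42 6 0
```

```text
18.95 [552.086 -87.931  53.438] F [-1.526  0.539  0.014] M [0.033 0.478 0.017] 48.51566278447114 [ 0.254  0.730 -0.218  2.040  0.544  0.281  1.091]
mid S [11.173 -0.162 76.692] foot S [-63.320  -0.136   9.977] tilt 41.85 yaw -3.62 (stand -3.60) roll -0.03
F in tool [ 1.540  0.440 -0.233]
full [ 0.233  0.018  0.139 -0.001 -0.003 -0.001] mm 2.7 tgt tcp [549.990 -87.627  51.742]
```

carry_out(series=[[[0.04,0,0.03,0,0,0,3.0],[0.08,0,0.05,0,0,0,3.0],[0.12,0,0.08,0,0,0,3.0],[0.12,0,0.08,0,0,0,3.0]]])

```text
clock: 19.28
eef_pos: [551.9, -87.9, 52.9]
tool_rot: [-3.137, 0.141, 3.078]
force: [-2.2, 0.0, 1.8]
width: 48.5
```

```bash
python3 pp.py "S(9,0,75)" -3.6 42 6 0
```

```text
19.2833 [551.888 -87.852  52.939] F [-2.229  0.008  1.772] M [ 0.042  0.342 -0.024] 48.48713653292757 [ 0.253  0.730 -0.217  2.042  0.548  0.277  1.087]
mid S [10.936 -0.099 76.195] foot S [-63.459  -0.060   9.372] tilt 41.93 yaw -3.63 (stand -3.60) roll -0.02
F in tool [ 1.954 -0.143 -2.066]
full [ 0.206  0.011  0.092 -0.000 -0.001 -0.001] mm 2.3 tgt tcp [549.990 -87.627  51.742]
```

carry_out(series=[[[0.04,0,0.03,0,0,0,3.0],[0.08,0,0.05,0,0,0,3.0],[0.08,0,0.05,0,0,0,3.0]]])

```text
clock: 19.53
eef_pos: [551.5, -87.8, 52.6]
tool_rot: [-3.137, 0.142, 3.078]
force: [-2.2, -0.1, 4.5]
width: 48.7
```

```bash
python3 pp.py "S(9,0,75)" -3.6 42 6 0
```

```text
19.5333 [551.504 -87.797  52.643] F [-2.246 -0.138  4.499] M [0.047 0.295 0.024] 48.70253560183109 [ 0.253  0.730 -0.216  2.044  0.552  0.274  1.084]
mid S [10.532 -0.068 75.901] foot S [-63.810  -0.036   9.018] tilt 41.98 yaw -3.62 (stand -3.60) roll -0.02
F in tool [ 1.574 -0.302 -4.768]
full [ 0.163  0.008  0.068 -0.000 -0.000 -0.001] mm 1.8 tgt tcp [549.990 -87.627  51.742]
```

Vertical force is rising, so the foot is on the base with the stop still about 1.5 mm ahead. I'll creep toward the stop, pivoting about the rest.

```bash
python3 pp.py "S(9.4,0,75.4)" -3.6 41.55 3 3
```

```text
19.5333 [551.504 -87.797  52.643] F [-2.246 -0.138  4.499] M [0.047 0.295 0.024] 48.70253560183109 [ 0.253  0.730 -0.216  2.044  0.552  0.274  1.084]
mid S [10.532 -0.068 75.901] foot S [-63.810  -0.036   9.018] tilt 41.98 yaw -3.62 (stand -3.60) roll -0.02
F in tool [ 1.574 -0.302 -4.768]
full [ 0.136  0.008  0.030 -0.000  0.007 -0.001] mm 1.4 tgt tcp [550.207 -87.641  52.157]
[0.045, 0.003, 0.01, -0.0, 0.002, -0.0]
[0.091, 0.005, 0.02, -0.0, 0.005, -0.0]
[0.136, 0.008, 0.03, -0.0, 0.007, -0.001]
```

carry_out(series=[[[0.03,0,0,0,0.002,0,3.0],[0.07,0,0,0,0.004,0,3.0],[0.1,0,0.01,0,0.005,0,3.0],[0.1,0,0.01,0,0.005,0,3.0]]])

```text
clock: 19.87
eef_pos: [550.3, -87.7, 52.2]
tool_rot: [-3.137, 0.136, 3.078]
force: [-1.3, -0.2, 4.2]
width: 48.4
```

```bash
python3 pp.py "S(9.4,0,75.4)" -3.6 41.55 3 0
```

```text
19.8667 [550.285 -87.731  52.155] F [-1.324 -0.224  4.234] M [0.057 0.268 0.006] 48.37457059270681 [ 0.256  0.732 -0.220  2.042  0.549  0.282  1.086]
mid S [ 9.444 -0.080 75.402] foot S [-65.280  -0.036   8.946] tilt 41.65 yaw -3.63 (stand -3.60) roll -0.02
F in tool [ 0.720 -0.328 -4.371]
full [ 0.008  0.009 -0.001 -0.000  0.002 -0.001] mm 0.1 tgt tcp [550.207 -87.641  52.157]
```

carry_out(series=[[[0.03,0,0,0,0.001,0,3.0],[0.06,0,0,0,0.002,0,3.0],[0.06,0,0,0,0.002,0,3.0]]])

```text
clock: 20.12
eef_pos: [549.9, -87.7, 52.0]
tool_rot: [-3.137, 0.135, 3.078]
force: [-0.1, 0.1, 1.7]
width: 48.3
```

```bash
python3 pp.py "S(9.4,0,75.4)" -3.6 41.55 3 0
```

```text
20.1167 [549.868 -87.742  52.008] F [-0.075  0.104  1.673] M [0.041 0.094 0.028] 48.34008527320796 [ 0.257  0.732 -0.221  2.042  0.549  0.284  1.087]
mid S [ 9.068 -0.119 75.251] foot S [-65.770  -0.067   8.923] tilt 41.55 yaw -3.64 (stand -3.60) roll -0.01
F in tool [-0.144  0.091 -1.670]
full [-0.035  0.012 -0.010 -0.000  0.000 -0.001] mm 0.4 tgt tcp [550.207 -87.641  52.157]
```

carry_out(series=[[[0.03,0,0,0,0.001,0,3.0],[0.06,0,0,0,0.002,0,3.0],[0.06,0,0,0,0.002,0,3.0]]])

```text
clock: 20.37
eef_pos: [549.8, -87.7, 52.0]
tool_rot: [-3.137, 0.133, 3.078]
force: [1.9, -0.5, -0.0]
width: 48.4
```

```bash
python3 pp.py "S(9.4,0,75.4)" -3.6 41.55 3 0
```

```text
20.3667 [549.765 -87.677  52.036] F [ 1.894 -0.522 -0.040] M [-0.131 -0.353  0.005] 48.43202895789617 [ 0.257  0.732 -0.223  2.041  0.548  0.286  1.088]
mid S [ 8.987 -0.063 75.277] foot S [-65.925  -0.011   9.033] tilt 41.49 yaw -3.64 (stand -3.60) roll -0.01
F in tool [-1.901 -0.399  0.298]
full [-0.045  0.006 -0.006 -0.000 -0.001 -0.001] mm 0.5 tgt tcp [550.207 -87.641  52.157]
```

Stop contact has appeared: Fx is up about 3 N and the moment has jumped. I'll add a slight downward press so the rest is surely loaded as well.

carry_out(series=[[[0.01,0,0.03,0,0,0,3.0],[0.02,0,0.05,0,0.001,0,3.0],[0.02,0,0.05,0,0.001,0,3.0]]])

```text
clock: 20.62
eef_pos: [549.7, -87.7, 51.9]
tool_rot: [-3.137, 0.133, 3.078]
force: [0.8, -1.2, 3.8]
width: 48.6
```

```bash
python3 pp.py "S(9.4,0,75.4)" -3.6 41.55 3 0; python3 snap.py k1;python3 - <<'E'
from h import *
d=get_image("side");cv2.imwrite("pics/side3.png",cv2.resize(d["img"][130:240,240:360],None,fx=5,fy=5,interpolation=cv2.INTER_CUBIC))
s=read_state();print(s["force"],s["torque"])
E
```

```text
20.6167 [549.702 -87.659  51.895] F [ 0.815 -1.221  3.842] M [-0.112 -0.338  0.043] 48.566382582616214 [ 0.257  0.732 -0.223  2.041  0.548  0.287  1.087]
mid S [ 8.938 -0.045 75.135] foot S [-66.016  -0.007   8.938] tilt 41.45 yaw -3.63 (stand -3.60) roll -0.02
F in tool [-1.392 -1.183 -3.685]
full [-0.053  0.005 -0.019 -0.000 -0.002 -0.001] mm 0.6 tgt tcp [550.207 -87.641  52.157]
20.6167 [ 0.257  0.732 -0.223  2.041  0.548  0.287  1.087] [549.702 -87.659  51.895] [-3.137  0.133  3.078] [549.681 -87.698  51.866] [ 0.815 -1.221  3.842] [-0.112 -0.338  0.043] 48.566382582616214
[2.06538226 0.52896473 5.55425567] [-0.11973954 -0.38515025  0.06582658]
```

View pics/k1.png

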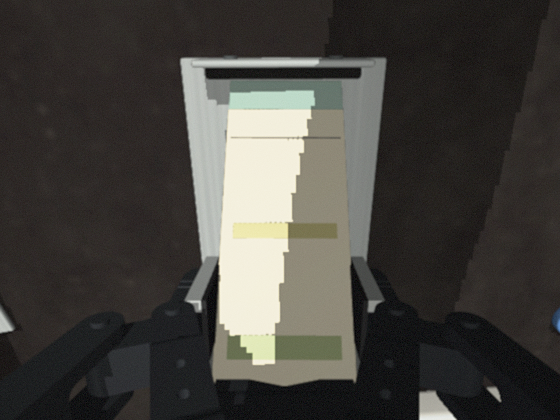

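View pics/side3.png

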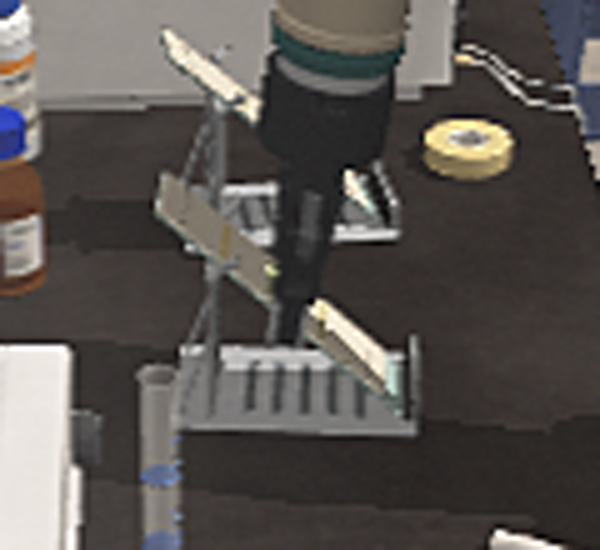

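carry_out(series=[[[0.01,0,0.02,0,0.002,0,3.0],[0.02,0,0.04,0,0.004,0,3.0],[0.02,0,0.04,0,0.004,0,3.0],[0.02,0,0.04,0,0.004,0,3.0]]])

```text
clock: 21.05
eef_pos: [549.7, -87.7, 51.8]
tool_rot: [-3.137, 0.129, 3.078]
force: [1.1, 0.3, 8.6]
width: 48.6
```

```bash
python3 pp.py "S(9.4,0,75.4)" -3.6 41.55 3 0
```

```text
21.05 [549.650 -87.685  51.844] F [1.072 0.323 8.560] M [-0.118 -0.344  0.050] 48.57102492386379 [ 0.260  0.733 -0.227  2.037  0.546  0.294  1.089]
mid S [ 8.970 -0.071 75.077] foot S [-66.217  -0.042   9.146] tilt 41.25 yaw -3.62 (stand -3.60) roll -0.02
F in tool [-2.144  0.352 -8.355]
full [-0.059  0.008 -0.024 -0.001 -0.005 -0.001] mm 0.6 tgt tcp [550.207 -87.641  52.157]
```

Rest and stop are both loaded: the force/moment split gives a few N on each, and the geometry agrees. The foot is at (-66.2, 9.1), tilt about 41.3°, y about 0. I'll open gently.

carry_out(series=[[[0,0,0,0,0,0,3.0],[0,0,0,0,0,0,4.8],[0,0,0,0,0,0,5.2],[0,0,0,0,0,0,5.6],[0,0,0,0,0,0,6.0]]])

```text
clock: 21.47
eef_pos: [547.5, -87.7, 50.4]
tool_rot: [-3.137, 0.125, 3.078]
force: [-0.5, -0.1, 0.1]
width: 59.9
```

carry_out(series=[[[0,0,0,0,0,0,7.0],[0,0,0,0,0,0,8.0],[0,0,0,0,0,0,8.5],[0,0,0,0,0,0,8.5]]])

```text
clock: 21.8
eef_pos: [548.5, -87.7, 50.8]
tool_rot: [-3.137, 0.127, 3.078]
force: [0.7, -0.1, 0.2]
width: 84.9
```

```bash
python3 snap.py k2;python3 - <<'E'
from h import *
d=get_image("side");cv2.imwrite("pics/side4.png",cv2.resize(d["img"][130:240,240:360],None,fx=5,fy=5,interpolation=cv2.INTER_CUBIC))
E
```

```text
21.8 [ 0.26   0.735 -0.226  2.038  0.546  0.294  1.089] [548.55  -87.662  50.848] [-3.137  0.127  3.078] [548.579 -87.7    50.879] [ 0.677 -0.113  0.183] [0.035 0.121 0.008] 84.9374338394315
```

View pics/k2.png

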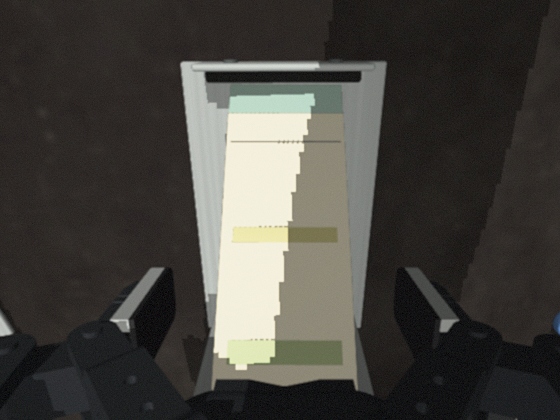

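View pics/side4.png

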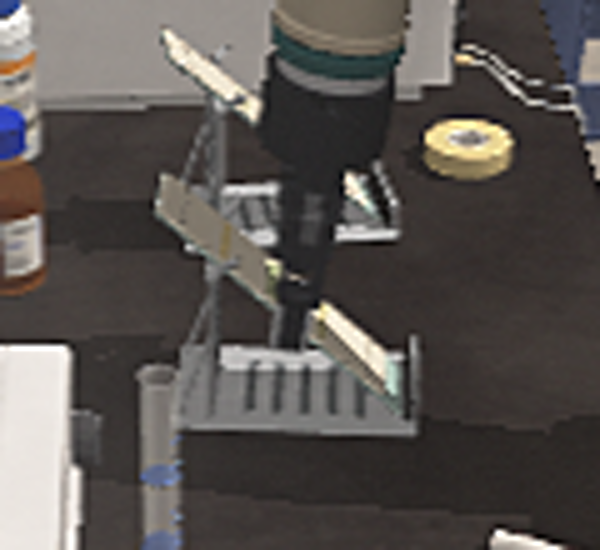

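The plate stays put with the fingers open. I'll retract straight back along the tool axis.

carry_out(series=[[[0,0,-0.8,0,0,0,8.5],[0,0,-2.0,0,0,0,8.5],[0,0,-4.0,0,0,0,8.5],[0,0,-6.5,0,0,0,8.5],[0,0,-9.5,0,0,0,8.5]]])

```text
clock: 22.32
eef_pos: [535.6, -86.3, 145.7]
tool_rot: [-3.137, 0.125, 3.078]
force: [1.0, 0.5, 0.5]
width: 85.0
```

carry_out(series=[[[0,0,-2.5,0,0,0,8.5],[0,0,-5.0,0,0,0,8.5],[0,0,-6.5,0,0,0,8.5],[0,0,-7.0,0,0,0,8.5],[0,0,-7.0,0,0,0,8.5]]])

```text
clock: 22.73
eef_pos: [528.4, -85.8, 216.3]
tool_rot: [-3.136, 0.13, 3.078]
force: [0.6, -0.7, -0.2]
width: 85.0
```

```bash
python3 snap.py k3a; python3 snap.py k3b; python3 snap.py k3;python3 - <<'E'
from h import *
np.set_printoptions(suppress=True,precision=2)
d=get_image("side");cv2.imwrite("pics/side5.png",cv2.resize(d["img"][130:240,240:360],None,fx=5,fy=5,interpolation=cv2.INTER_CUBIC))
E
```

```text
22.7333 [ 0.445  0.46  -0.474  1.965  0.354  0.66   1.264] [528.414 -85.83  216.257] [-3.136  0.13   3.078] [527.794 -85.875 214.978] [ 0.633 -0.652 -0.167] [ 0.015  0.155 -0.012] 84.97613857578331
22.7833 [ 0.445  0.462 -0.473  1.966  0.354  0.659  1.264] [527.794 -85.875 214.978] [-3.137  0.128  3.077] [527.319 -85.766 214.104] [ 0.294  0.157 -0.699] [-0.003  0.201  0.012] 85.57919533679586
22.8333 [ 0.444  0.463 -0.473  1.967  0.354  0.659  1.264] [527.319 -85.766 214.104] [-3.137  0.126  3.078] [527.128 -85.704 213.642] [ 0.045 -0.123 -1.358] [ 0.026  0.102 -0.006] 84.81204820950173
```

View pics/k3.png

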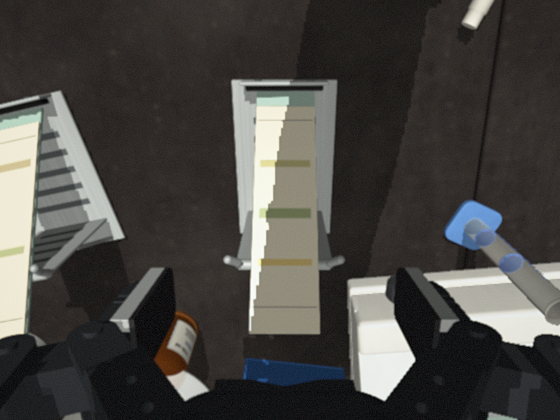

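View pics/side5.png

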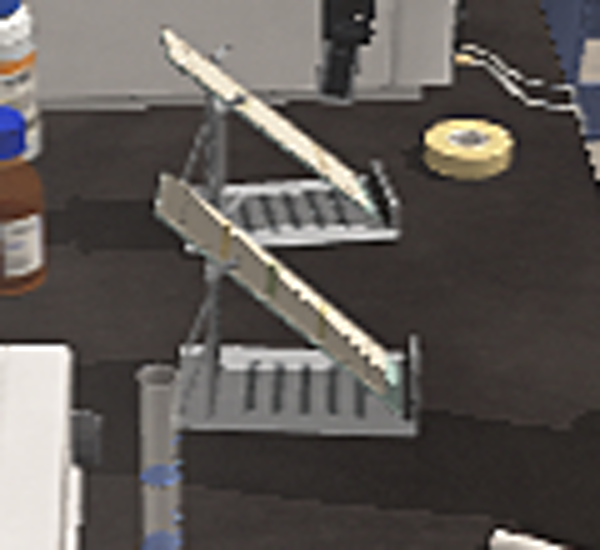

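The plate leans squarely between the horns. I'll check its position and angle in numbers before handing in.

```bash
python3 snap.py k4; python3 - <<'E'
from h import *
from wp import W2S
np.set_printoptions(suppress=True,precision=2)
d=pickle.load(open("k4.pkl","rb"));W=cloud(d)
P=W[105:325,262:308].reshape(-1,3);P=P[~np.isnan(P[:,0])];S=np.array([W2S(x) for x in P])
c,*_=np.linalg.lstsq(np.c_[S[:,:2],np.ones(len(S))],S[:,2],rcond=None);print("z=ax+by+c",c,"tilt",np.degrees(np.arctan(c[0])),"cross",np.degrees(np.arctan(c[1])))
# intersect pixel rays with plane
def onS(q,z):return np.array([W2S(x) for x in onz(d,q,z)])
print("nominal top face c at x=0:",75+2.5/np.cos(np.radians(42))-9*np.tan(np.radians(42)))
cv2.imwrite("pics/k4z.png",cv2.resize(d["img"][70:130,225:345],None,fx=6.5,fy=6.5,interpolation=cv2.INTER_CUBIC))
cv2.imwrite("pics/k4y.png",cv2.resize(d["img"][230:345,220:350],None,fx=5,fy=5,interpolation=cv2.INTER_CUBIC))
E
```

```text
22.9333 [ 0.444  0.464 -0.473  1.967  0.354  0.659  1.264] [527.093 -85.574 213.432] [-3.137  0.125  3.078] [527.171 -85.498 213.385] [-0.501  0.116 -0.331] [-0.029  0.124  0.067] 84.99620960570952
z=ax+by+c [ 0.90  0.00 69.79] tilt 42.067099021283646 cross 0.06298706859687345
nominal top face c at x=0: 70.26044542533538
```

View pics/k4z.png

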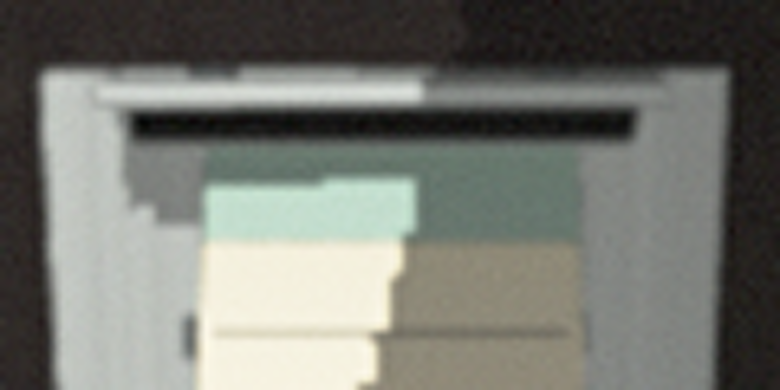

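View pics/k4y.png

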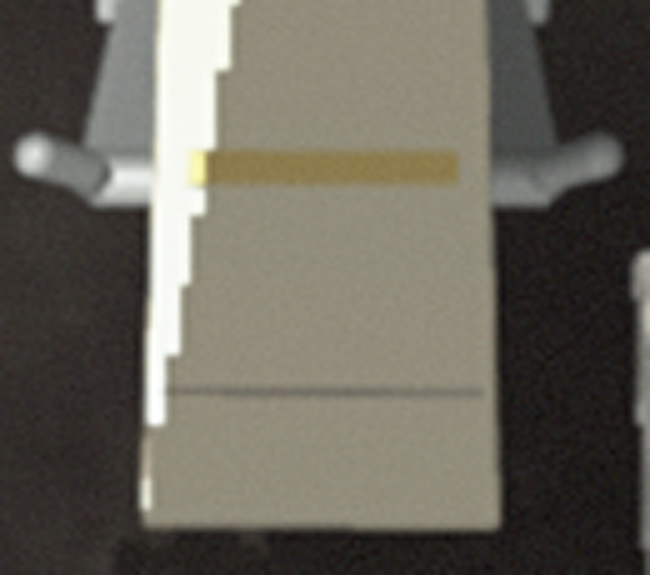

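The depth fit gives a tilt of 42.07° with no cross-tilt. The foot lies against the stop, about 1 mm off its middle. Handing in.

```bash
python3 - <<'E'
from cell import *
print(finish_job()); print(read_state()["clock"])
E
```

```text
the job is handed in; nothing more can be done
None
the job is handed in; nothing more can be done
```

The plate is leaning on the empty stand, coated side up, with its bare end on the base against the foot stop and its back on the rest between the horns. I handed the job in at about 23 s; it reports no verdict.

- **Regrip:** My first grip, square to the plate, could not reach the 42° lean because of the arm's joint limits. I put the plate back on its blocks and gripped it again with the tool leaned 34° along it.
- **Feeling it home:** Contact came first on the rest (about 3 N), then on the base, then on the stop. All three were loaded at a few newtons while the fingers still held the plate. How that force divides between stop and rest is my estimate from force, moment and position, not a direct reading. The total contact force I read stayed around 10 N.
- **Final checks:** A fit to the depth image gave a lean of 42.07° and 0.06° across. The foot is at the stop, about 1 mm off its middle line, and the plate did not shift visibly when the fingers opened or withdrew.
- **Disagreement:** Just before release, the arm's own pose implied about 41.3° with the foot at x = -66.2 mm, z = 9.1 mm. That was under preload and is within tolerance.
- **Other objects:** The other plate, the jar and the cylinder look untouched in the last pictures, but I did not measure them again.

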